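# Put the large filter into the X-ray beam on its detent slide

## Task

Take the large framed filter out of the rack and stand it fully down in the empty holder on the filter slide, then grip the slide's handle and push the slide towards the beam until its ball detent clicks into the notch, without running on past it. Finish while still holding the handle with the slide seated in the notch, so that a colleague can do up the lock screw. Leave the two small filters in the rack.

Things in the scene. Friction and masses are not known exactly. Their poses are not given: they have to be found in the camera images.
- filter_large_center (a point): Centre (half-way up) of the large filter: aluminium frame 50 wide (its x) x 10 thick (its y) x 72 mm tall (its z), 30 mm round window in the middle, 60 to 120 g. It stands upright in any one of the rack's three slots, foot 6 mm above the table, the lowest 20 mm inside the slot (12 x 55 mm). Free to pinch across its thickness near the top.
- filter_small1_center (a point): Centre of the first small filter: aluminium frame 34 wide x 10 thick x 54 mm tall, standing in another slot of the rack. To be left there.
- filter_small2_center (a point): Centre of the second small filter, same as the first, in the remaining slot. To be left there.
- rack: Black rack block, 72 (x) x 164 (y) x 26 mm tall, fixed, origin at the centre of its underside on the table. Three slots side by side, 46 mm apart along its y, each running along its x; the filters stand in them with their wide side along x.
- slide_holder (a point): Centre of the holder's floor on the slide, 30 mm above the table. x: travel towards the beam, y across the rail, z up. Two black C-channels facing each other along x take the filter, wide side along x, thickness along y: room 54 x 12.5 mm, 26 mm deep, then flared 9 mm (top 65 mm above the table; leads in a foot up to 4 mm off). A filter standing on this floor has its centre 36 mm above it.
- slide_handle (a point): Gripping point of the slide's handle, 68 mm above the table: a black block 22 (along travel) x 24 (across) x 36 mm tall, from 48 to 84 mm above the table, on a post, 85 mm behind the holder's centre (x = -85 mm from it). Same axes as slide_holder. Free for fingers all round.
- slide_notch (a point): The notch in the right-hand (-y) edge of the slide: a 7.6 mm gap in the steel edge strip, 36 mm to the right of the handle's axis and 24 mm above the table. Moves with the slide.
- detent_ball (a point): Fixed point where the sprung detent ball (10 mm, in a dark block beside the rail) bears on the slide's edge; axes as the slide's. The slide is in the notch when slide_notch is here. Over the last 3 mm either way the ball draws the slide in, and let loose there it centres itself; leaving the notch takes about 8 N. Elsewhere the slide moves with 1 to 3 N.
- beam (a point): Where the beam crosses the middle of the rail, 66 mm above the table, between the beam pipe (left, from 65 mm to the left of this point) and the ion chamber (right, from 90 mm to the right, top 91 mm above the table). With the slide in the notch the filter's centre stands here.
- slide (a joint): Position of the slide along its rail, m: 0 at the end away from the beam, growing towards the beam; end stop at 0.140. The notch is reached between 0.085 and 0.115, depending on how the beam line was set up (see detent_ball).
There are look-alikes about, which are no part of the job. Leave any green, turquoise or yellow look-alike of the part that bears filter_large_center alone.

How it is judged:
By the outcome, as a careful person would: the job done as asked, in the order asked, and still so for the second after the job is handed in, while the arm keeps its last pose, push and grip.
It also fails if it takes over 64 s, if anything falls off the work surface, if the arm or the gripper's body presses on something with over 40 N, if the wrist force passes 120 N, or if a joint passes its speed limit or range.

## Robot

A 6-joint arm with a two-finger parallel gripper is mounted at the origin on the work surface. World frame = base frame: x ahead of the robot, y to its left, z up, the work surface at z = 0. Lengths are in m, angles in rad, forces in N, time in s.
With the tool pointing down it reaches from about 0.3 to 0.775 m from the base axis. Payload 14.6 kg.
Tool frame: the origin (TCP) lies at the very end of the fingers, on their centre line; the grasp point (between the pads) lies 19 mm behind it (arm.grasp_offset is the distance from the TCP to the grasp point, in m); z points along the fingers, x is the direction in which the jaws open and shut, and the axes are right-handed (so a half turn about z gives the same grasp; the last joint's range is limited). The gripper opens to 94 mm and grips with 3 to 60 N. Pads are 16 mm wide; open, the fingers measure 119 mm over their backs; the gripper's body (75 mm by 177 mm) begins 78 mm behind the grasp point.
Start: joints at [1.096, 0.3, 1.521, -0, 1.321, -0.067], TCP at [0.218, 0.505, 0.18] pointing down, gripper open.
Joint ranges: [-3.03, 3.03], [-0.79, 2.21], [0.23, 2.52], [-1.04, 4.18], [0, 3.07], [-2.55, 2.55]. Speed limits (rad/s): [2.22, 2.22, 2.57, 3.14, 3.14, 3.14].

## Interface

Orientations are given as a unit quaternion [w, x, y, z].
In Python, from workcell import readout, vision, arm, finder gives the robot as it stands.
- The arm moves only by the tool drive_tool, never from a script. Its argument "increments" is a list of rows, each a list of 7 numbers: the closure, from 0 (fully open) to 1 (shut), then the shift along the tool's x, y, z in cm, then the turn, a rotation vector about the tool's x, y, z in rad. In form: [[fingers, tx, ty, tz, wx, wy, wz], ...]. A call has 1 to 12 rows; each row shifts and turns the commanded pose from where the row before left it, along the tool's axes as they then stand; what a row does not reach is not made up. A row lasts 1/10 s, in which the tool goes at most 50 mm and 8.59 degrees, less where a joint would pass 70% of its speed; a pose out of reach is approached as far as the arm can. A call is refused whole if a number of a shift passes 5 or a number of a turn 0.15, either way. A call with a gripper value outside its range is refused whole. The fingers move at their own pace and stop on an object; the grip force is fixed at half the most. Time passes only in rows, so rows that do not move let the fingers close. It gives the time, the measured TCP pose, the force and the opening at its end, in the units of the state.
- readout.observe(): the state, without advancing time (a new reading comes with each control period).
- vision.read_camera(name): name is "scene" or "top" or "wrist"; returns (picture, depth): 400x640x3 uint8, red, green, blue; 400x640 float32, m along the optical axis (not along the pixel's ray), 0 where there is no reading.
- vision.camera_model(name): a dict with "intrinsics" (3x3 intrinsics, pixels), "cam_to_world" (4x4, takes a point from camera to world coordinates). Camera axes: x right, y down, z forward; pixel columns grow to the right and rows downward; lengths in m; the calibration is good to about 2 mm. A picture is of the moment at which its call begins: read the wrist's pose just before it. camera_model takes no time and is no camera call; for the wrist camera it gives the pose at the moment of the call.
- arm.close_job(): hands the job in, once; it reports no verdict.
Trained networks look in the newest picture that a camera, given by its name, has taken for a name from the list of things; names that differ only in an ending like _2 or _b are one class to them, and where a whole thing is asked for, a point or a joint stands for the part that bears it (a point fixed in the world has none). Each returns a list of dicts, best first, with "conf" (0 to 1); they miss things now and then, are a little off and sometimes report something else, mostly with a low value. They report only what shows in the picture. A call takes as long as a camera call. They do not tell look-alikes from the thing itself.
- finder.trace(camera, thing): "mask" (400x640 bool, what is visible of it) and "bbox" ([left, top, width, height] in pixels, round what is visible of it).
The state is a dict: "clock": time; "joints": joint angles; "qd": joint speeds; "joint_efforts": joint torques, N m; "eef_pos": TCP position; "orientation": TCP orientation; "force": force on the tool from outside, world axes, zero at the start; "wrist_torque": the same for the moment, N m; "grip_width": finger opening in m.
Only numpy, scipy, OpenCV 4.12 (cv2) and the standard library are available. Lean on these libraries where they do the work, as an engineer would, in place of code of your own. Each camera call takes 0.05 s, during which the arm holds its last target.

## Working session

There is one attempt and no reset: what is moved stays moved. The work goes in short steps, Python scripts to look and compute and a tool call to move; the robot and the scene stay as the last step left them, time stands still between calls to the robot, and variables do not carry over. Pictures are saved under pics/ and viewed, and the job is handed in when it is done.

Besides the shell and the picture viewer there is one more tool, called after "Request:" as a command line: name --pt "numbers of a row" for each row, then --argument value for the rest. drive_tool: Moves the arm, as the interface text tells. Its arguments: {"type":"object","properties":{"increments":{"type":"array"}},"required":["increments"]}

```bash
mkdir -p pics; cat > h.py <<'E'
import numpy as np,cv2
from workcell import readout,vision,arm,finder
def snap(cam,name):
    m=vision.camera_model(cam); p,d=vision.read_camera(cam)
    cv2.imwrite(f'pics/{name}.png',p[:,:,::-1]); np.savez(f'pics/{name}.npz',p=p,d=d,K=m['intrinsics'],T=m['cam_to_world'])
    return p,d,np.array(m['intrinsics']),np.array(m['cam_to_world'])
def cloud(d,K,T):
    v,u=np.mgrid[0:d.shape[0],0:d.shape[1]]
    P=np.stack([(u-K[0,2])/K[0,0]*d,(v-K[1,2])/K[1,1]*d,d],-1)
    W=P@T[:3,:3].T+T[:3,3]
    W[d<=0]=np.nan
    return W
def load(name):
    z=np.load(f'pics/{name}.npz'); return z['p'],z['d'],z['K'],z['T']
E
python3 - <<'E'
from h import *
np.set_printoptions(precision=4,suppress=True)
print(readout.observe())
for c in ['scene','top','wrist']:
    p,d,K,T=snap(c,c+'0'); print(c,K,T)
    if c!='wrist':
        for t in ['filter_large_center','rack','slide_holder','slide_handle','slide_notch','detent_ball','filter_small1_center']:
            for r in finder.trace(c,t)[:3]:
                W=cloud(d,K,T)[r['mask']]; print(c,t,round(r['conf'],2),r['bbox'],np.nanmedian(W,0),np.nanmin(W,0),np.nanmax(W,0))
print(readout.observe()['clock'])
E
```

```text
{'clock': 0.0, 'joints': array([ 1.0964,  0.3005,  1.5216, -0.    ,  1.3207, -0.0666]), 'qd': array([-0.0017,  0.0008,  0.0012, -0.0001,  0.001 ,  0.001 ]), 'joint_efforts': array([ -0.0027, -53.1807, -35.2729,   0.0707,   0.0244,  -0.0001]), 'eef_pos': array([0.218 , 0.5046, 0.1797]), 'orientation': array([ 0.0003,  0.8356,  0.5493, -0.0005]), 'force': array([-0.4482, -0.4906,  0.3199]), 'wrist_torque': array([ 0.0175, -0.0015,  0.0139]), 'grip_width': 0.09377711137029676}
scene [[444.6874   0.     321.5017]
 [  0.     444.6874 204.479 ]
 [  0.       0.       1.    ]] [[ 0.8493  0.2773 -0.4491  0.9337]
 [ 0.5278 -0.4512  0.7196 -0.7967]
 [-0.0031 -0.8483 -0.5296  0.5671]
 [ 0.      0.      0.      1.    ]]
scene filter_large_center 0.87 [201.2, 202.2, 23.0, 32.8] [ 0.3245 -0.257   0.0416] [ 0.2993 -0.2708  0.0004] [ 0.3491 -0.24    0.075 ]
scene filter_large_center 0.79 [290.2, 233.6, 14.1, 43.9] [ 0.5454 -0.2684  0.0455] [ 0.4792 -0.2805  0.0007] [ 0.5545 -0.1831  0.0746]
scene filter_large_center 0.67 [240.9, 217.2, 22.6, 33.8] [ 0.4359 -0.2601  0.0558] [ 0.3361 -0.2666 -0.0002] [
[... 1811 characters left out ...]
.8, 99.4] [0.5019 0.0938 0.0311] [0.4084 0.0609 0.0048] [0.5989 0.1344 0.0885]
top detent_ball 0.61 [1.8, 95.8, 329.6, 104.1] [0.6163 0.2983 0.0864] [ 0.5168 -0.1582 -0.0063] [0.7174 0.5204 0.156 ]
top detent_ball 0.46 [337.5, 217.2, 83.7, 46.2] [ 0.4323 -0.2517  0.0264] [ 0.3881 -0.342  -0.0005] [ 0.4766 -0.1733  0.0792]
top filter_small1_center 0.74 [398.7, 231.1, 8.9, 21.1] [ 0.4271 -0.3007  0.0602] [ 0.4118 -0.3085  0.0218] [ 0.4431 -0.2965  0.0648]
wrist [[298.4958   0.     320.314 ]
 [  0.     298.4958 195.5084]
 [  0.       0.       1.    ]] [[ 0.3969  0.8901  0.224   0.1534]
 [ 0.9179 -0.385  -0.0966  0.5333]
 [ 0.0002  0.2439 -0.9698  0.3858]
 [ 0.      0.      0.      1.    ]]
0.85
```

```bash
python3 - <<'E'
from h import *
p=load('top0')[0][:,:,::-1]
cv2.imwrite('pics/topA.png',cv2.resize(p[80:290,130:450],(800,525),interpolation=cv2.INTER_CUBIC))
p=load('scene0')[0][:,:,::-1]
cv2.imwrite('pics/scA.png',cv2.resize(p[110:310,180:500],(800,500),interpolation=cv2.INTER_CUBIC))
E
```

```text
(no output)
```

View pics/topA.png

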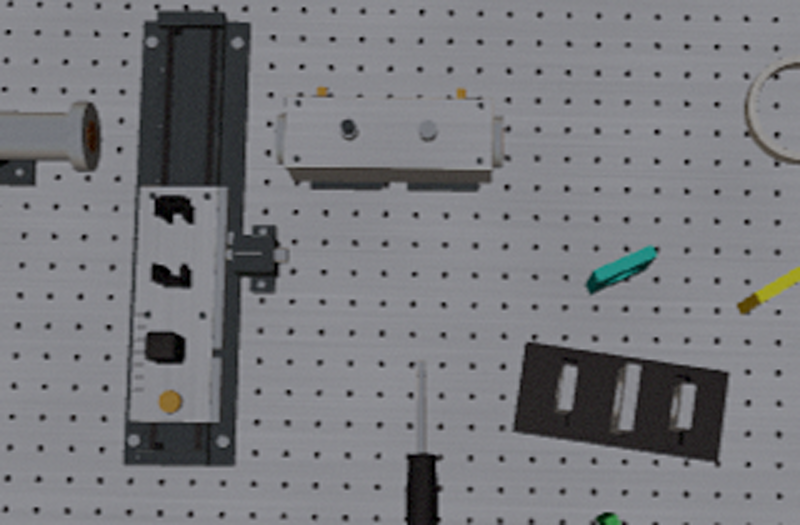

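View pics/scA.png

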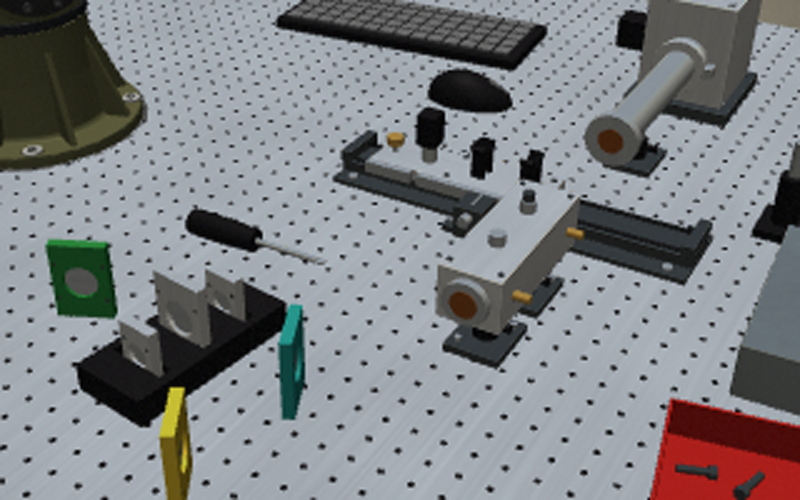

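View pics/top0.png

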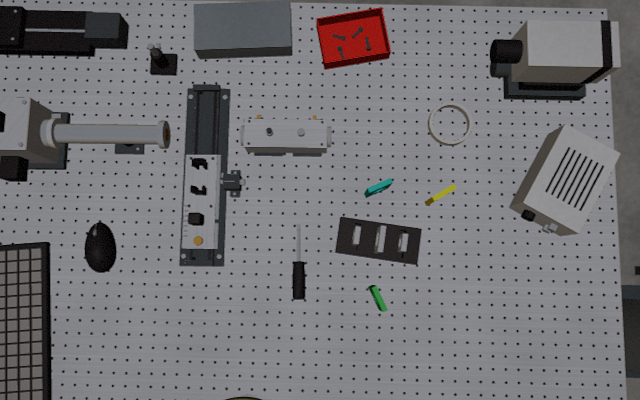

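```bash
python3 - <<'E'
from h import *
np.set_printoptions(precision=4,suppress=True)
p,d,K,T=load('top0'); W=cloud(d,K,T)
x,y,z=W[...,0],W[...,1],W[...,2]
def box(m,n):
    pts=np.stack([x[m],y[m]],-1).astype(np.float32); r=cv2.minAreaRect(pts*1000); print(n,m.sum(),r, 'med',np.median(W[m],0))
reg=(x>.38)&(x<.50)&(y>-.36)&(y<-.16)
box(reg&(z>.02)&(z<.032),'rack')
for yy in (-.205,-.255,-.30):
    box(reg&(z>.045)&(abs(y-yy)<.02),'filt%g'%yy)
reg=(x>.3)&(x<.75)&(y>.04)&(y<.17)
box(reg&(z>.075)&(x<.52),'handle'); box(reg&(z>.05)&(z<.075)&(x>.47),'holder')
box(reg&(z>.024)&(z<.038)&(x<.61)&(x>.38),'slide')
box(reg&(z>-.01)&(z<.02)&(x>.3),'rail')
# heights of pipe and chamber
for n,m in (('chamber',(x>.5)&(x<.75)&(y>-.16)&(y<.03)),('pipe',(x>.55)&(x<.7)&(y>.14)&(y<.4))):
    m=m&(z>.05); print(n,np.nanmin(W[m],0),np.nanmax(W[m],0))
E
```

```text
rack 2429 ((433.62005615234375, -258.165771484375), (164.40744018554688, 72.3870849609375), 82.7990951538086) med [ 0.4327 -0.2524  0.0265]
filt-0.205 99 ((440.91766357421875, -212.4742431640625), (10.20068359375, 34.15032196044922), 82.46437072753906) med [ 0.4403 -0.2121  0.0601]
filt-0.255 187 ((433.3429870605469, -257.7029724121094), (10.57307243347168, 49.761505126953125), 82.8743667602539) med [ 0.4326 -0.2563  0.0781]
filt-0.3 117 ((428.7288818359375, -303.6031188964844), (10.527235984802246, 33.90873336791992), 81.9874496459961) med [ 0.4288 -0.3025  0.0605]
handle 156 ((462.7528076171875, 97.71884155273438), (20.931764602661133, 24.88958740234375), 1.1810592412948608) med [0.4628 0.0967 0.0839]
holder 328 ((569.40673828125, 114.31196594238281), (197.20957946777344, 58.35530471801758), 32.38615798950195) med [0.5765 0.1071 0.0638]
slide 3070 ((489.3486633300781, 86.61117553710938), (218.75656127929688, 93.93879699707031), 0.4700680375099182) med [0.5031 0.0908 0.0308]
rail 9118 ((525.0180053710938, 104.95016479492188), (129.95700073242188, 449.92413330078125), 89.98719787597656) med [0.5111 0.1055 0.0024]
chamber [ 0.6014 -0.1582  0.0501] [0.6741 0.0175 0.1136]
pipe [0.5761 0.1635 0.05  ] [0.6729 0.4    0.1392]
```

```bash
cat >> h.py <<'E'
from scipy.spatial.transform import Rotation as R
def plan(pos,ang,n,s=None):
    """rows (tool frame) n equal: world target TCP pos, tool x angle (deg)."""
    s=s or readout.observe()
    q=s['orientation']; r0=R.from_quat([q[1],q[2],q[3],q[0]])
    a=np.radians(ang); X=np.array([np.cos(a),np.sin(a),0]);Z=np.array([0,0,-1.]);Y=np.cross(Z,X)
    r1=R.from_matrix(np.stack([X,Y,Z],1)); w=(r0.inv()*r1).as_rotvec()
    step=R.from_rotvec(w/n); dw=(np.array(pos)-s['eef_pos'])/n
    # const tool-frame shift t so that sum R_k t = total
    S=sum((r0*R.from_rotvec(w*k/n)).as_matrix() for k in range(n))
    t=np.linalg.solve(S,dw*n)*100
    print('t cm',np.round(t,3),'w',np.round(w/n,4),'tot cm',np.round(t*n,2),'wtot',np.round(w,4), 'n',n)
E
python3 -c "
from h import *
plan([.505,.10,.18],91,12)"
```

```text
t cm [-2.814e+00  3.072e+00  2.000e-03] w [ 0.      0.     -0.0354] tot cm [-3.376e+01  3.687e+01  3.000e-02] wtot [ 0.000e+00  1.000e-04 -4.253e-01] n 12
```

Request:
drive_tool --pt "0 -2.8 3.07 0 0 0 -0.035" --pt "0 -2.8 3.07 0 0 0 -0.035" --pt "0 -2.8 3.07 0 0 0 -0.035" --pt "0 -2.8 3.07 0 0 0 -0.035" --pt "0 -2.8 3.07 0 0 0 -0.035" --pt "0 -2.8 3.07 0 0 0 -0.035" --pt "0 -2.8 3.07 0 0 0 -0.035" --pt "0 -2.8 3.07 0 0 0 -0.035" --pt "0 -2.8 3.07 0 0 0 -0.035" --pt "0 -2.8 3.07 0 0 0 -0.035" --pt "0 -2.8 3.07 0 0 0 -0.035" --pt "0 -2.8 3.07 0 0 0 -0.035"

```text
clock: 2.05
eef_pos: [0.5051, 0.0993, 0.1805]
orientation: [0.0, 0.702, 0.712, 0.0]
force: [0.1, 0.3, 0.8]
grip_width: 0.0939
```

Request:
drive_tool --pt "0.55 0 0 0 0 0 0" --pt "0.55 0 0 0 0 0 0" --pt "0.55 0 0 0 0 0 0"

```text
clock: 2.35
eef_pos: [0.5036, 0.1016, 0.1803]
orientation: [-0.0, 0.703, 0.712, -0.0]
force: [-0.6, 0.2, -0.2]
grip_width: 0.0735
```

```bash
python3 - <<'E'
from h import *
np.set_printoptions(precision=4,suppress=True)
print(readout.observe())
p,d,K,T=snap('wrist','w1')
cv2.imwrite('pics/w1b.png',cv2.resize(p[:,:,::-1],(800,500)))
plan([.4333,-.2577,.18],82.8,12)
E
```

```text
{'clock': 2.35, 'joints': array([ 0.1276,  0.2191,  1.6226,  0.0002,  1.3001, -1.4557]), 'qd': array([ 0.0102, -0.0084,  0.0021, -0.0014, -0.0008, -0.0035]), 'joint_efforts': array([ -1.0256, -47.4157, -35.1674,  -0.0307,   0.0648,  -0.0126]), 'eef_pos': array([0.5036, 0.1016, 0.1803]), 'orientation': array([-0.0001,  0.7027,  0.7115, -0.    ]), 'force': array([-0.5976,  0.1622, -0.152 ]), 'wrist_torque': array([ 0.089 , -0.0418,  0.0451]), 'grip_width': 0.07349910896802311}
t cm [-3.023 -0.434  0.003] w [ 0.     -0.      0.0116] tot cm [-36.28  -5.2    0.04] wtot [ 0.0001 -0.0001  0.1387] n 12
```

View pics/w1b.png

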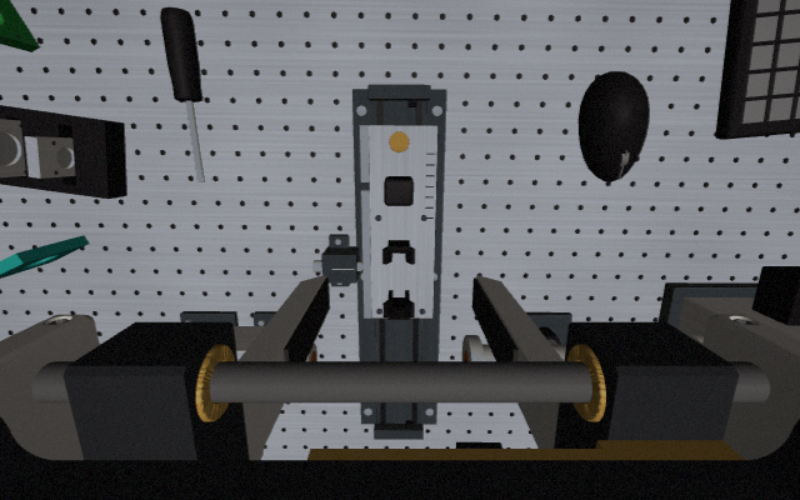

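```bash
python3 - <<'E'
from h import *
np.set_printoptions(precision=4,suppress=True)
for n in ('top0','w1'):
    p,d,K,T=load(n); W=cloud(d,K,T); x,y,z=W[...,0],W[...,1],W[...,2]
    def box(m,s):
        mm=m.astype(np.uint8); k,l,st,_=cv2.connectedComponentsWithStats(mm)
        i=1+np.argmax(st[1:,4]); m=l==i
        pts=np.stack([x[m],y[m]],-1).astype(np.float32)*1000
        print(n,s,m.sum(),cv2.minAreaRect(pts),np.median(W[m],0)); return m
    base=(x>.35)&(x<.72)&(y>.03)&(y<.16)
    br=p.mean(2)
    box(base&(abs(z-.031)<.006)&(br>110),'plate')
    box(base&(z>.075)&(x<.5),'handle')
    for a,b in ((.5,.545),(.545,.60)): box(base&(z>.05)&(z<.075)&(x>a)&(x<b)&(br<90)&(y>.07)&(y<.13),'ch')
    box((x>.3)&(x<.80)&(y>.03)&(y<.17)&(abs(z-.008)<.007)&(br<100),'rail')
    box((x>.45)&(x<.6)&(y>0)&(y<.06)&(z>.015),'detblk')
cv2.imwrite('pics/w1c.png',cv2.resize(load('w1')[0][80:280,240:380,::-1],(560,800)[:2],interpolation=cv2.INTER_CUBIC)[:600])
p=load('top0')[0]; cv2.imwrite('pics/t0c.png',cv2.resize(p[145:265,160:260,::-1],(500,600),interpolation=cv2.INTER_CUBIC))
cv2.imwrite('pics/w1c.png',cv2.resize(load('w1')[0][90:240,270:370,::-1],(400,600),interpolation=cv2.INTER_CUBIC))
E
```

```text
top0 plate 2570 ((503.6043701171875, 98.86077880859375), (189.50604248046875, 69.71629333496094), 0.9267607927322388) [0.5018 0.0943 0.0307]
top0 handle 156 ((462.7528076171875, 97.71884155273438), (20.931764602661133, 24.88958740234375), 1.1810592412948608) [0.4628 0.0967 0.0839]
top0 ch 96 ((521.3338623046875, 98.1400146484375), (15.329516410827637, 28.57024383544922), 0.6737139225006104) [0.5205 0.0996 0.0639]
top0 ch 118 ((575.455322265625, 99.20974731445312), (17.02606964111328, 28.002864837646484), 0.19543199241161346) [0.576  0.1016 0.0636]
top0 rail 757 ((560.9984130859375, 135.9410858154297), (372.19989013671875, 20.288713455200195), 0.5692161321640015) [0.6399 0.1383 0.0064]
top0 detblk 323 ((544.3233642578125, 36.01735305786133), (30.13623046875, 46.6012077331543), 0.956990659236908) [0.544  0.0374 0.0338]
w1 plate 7220 ((505.98040771484375, 97.26632690429688), (190.63885498046875, 76.20447540283203), 0.4052687883377075) [0.497  0.0996 0.0311]
w1 handle 63767 ((484.3930358886719, 95.00291442871094), (31.365449905395508, 130.03146362304688), 0.11105753481388092) [0.4803 0.1002 0.3276]
w1 ch 278 ((523.18505859375, 100.28034973144531), (28.12322998046875, 16.04227066040039), 89.57894134521484) [0.5212 0.0996 0.0648]
w1 ch 347 ((577.4043579101562, 101.41848754882812), (28.249664306640625, 17.142627716064453), 88.9430923461914) [0.578  0.1014 0.0638]
w1 rail 1718 ((519.7906494140625, 135.95668029785156), (288.146728515625, 19.141523361206055), 0.4856813848018646) [0.5079 0.14   0.007 ]
w1 detblk 18331 ((482.3077697753906, 43.04667663574219), (32.73402786254883, 38.471466064453125), 13.511985778808594) [0.4789 0.0458 0.3269]
```

View pics/w1c.png

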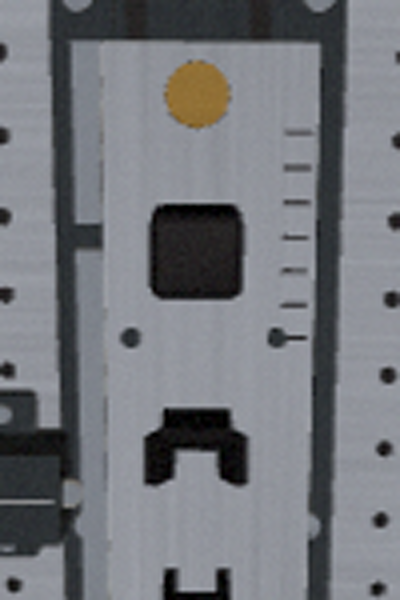

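View pics/t0c.png

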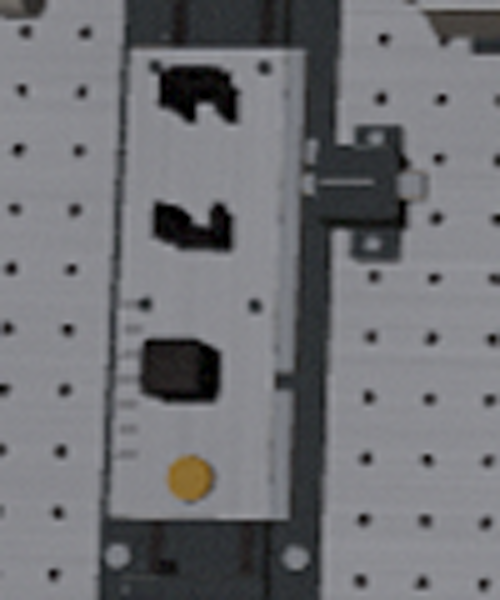

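Request:
drive_tool --pt "0.57 -3.02 -0.43 0 0 0 0.0116" --pt "0.57 -3.02 -0.43 0 0 0 0.0116" --pt "0.57 -3.02 -0.43 0 0 0 0.0116" --pt "0.57 -3.02 -0.43 0 0 0 0.0116" --pt "0.57 -3.02 -0.43 0 0 0 0.0116" --pt "0.57 -3.02 -0.43 0 0 0 0.0116" --pt "0.57 -3.02 -0.43 0 0 0 0.0116" --pt "0.57 -3.02 -0.43 0 0 0 0.0116" --pt "0.57 -3.02 -0.43 0 0 0 0.0116" --pt "0.57 -3.02 -0.43 0 0 0 0.0116" --pt "0.57 -3.02 -0.43 0 0 0 0.0116" --pt "0.57 -3.02 -0.43 0 0 0 0.0116"

```text
clock: 3.6
eef_pos: [0.4338, -0.2582, 0.1806]
orientation: [0.0, 0.75, 0.661, 0.0]
force: [-0.2, 0.6, 0.7]
grip_width: 0.0406
```

Request:
drive_tool --pt "0.57 0 0 0 0 0 0" --pt "0.57 0 0 0 0 0 0" --pt "0.57 0 0 0 0 0 0"

```text
clock: 3.9
eef_pos: [0.4343, -0.2569, 0.1804]
orientation: [0.0, 0.75, 0.661, 0.0]
force: [0.0, 0.7, 0.2]
grip_width: 0.0405
```

```bash
python3 - <<'E'
from h import *
np.set_printoptions(precision=4,suppress=True)
s=readout.observe(); print(s['eef_pos'],s['grip_width'])
p,d,K,T=snap('wrist','w2')
cv2.imwrite('pics/w2b.png',cv2.resize(p[:,:,::-1],(800,500)))
W=cloud(d,K,T); x,y,z=W[...,0],W[...,1],W[...,2]
def box(m,s):
    pts=np.stack([x[m],y[m]],-1).astype(np.float32)*1000
    print(s,m.sum(),cv2.minAreaRect(pts),np.median(W[m],0))
br=p.mean(2)
reg=(x>.38)&(x<.50)&(y>-.36)&(y<-.16)
box(reg&(z>.02)&(z<.032),'rack')
for yy in (-.212,-.2577,-.3036): box(reg&(z>.052)&(z<.085)&(abs(y-yy)<.013),'f')
plan([.4333,-.2577,.05],82.8,8)
E
```

```text
[ 0.4343 -0.2569  0.1804] 0.04049501716008186
rack 6318 ((435.0477600097656, -255.89590454101562), (164.54486083984375, 71.80480194091797), 82.68911743164062) [ 0.4323 -0.2525  0.0271]
f 305 ((442.298583984375, -210.71875), (10.257040023803711, 34.218502044677734), 82.49124908447266) [ 0.4413 -0.2111  0.0608]
f 470 ((434.73736572265625, -256.2371826171875), (9.772335052490234, 49.72772979736328), 82.50813293457031) [ 0.4312 -0.2558  0.079 ]
f 304 ((429.9748840332031, -301.7383117675781), (10.257508277893066, 33.598018646240234), 82.54094696044922) [ 0.4288 -0.3011  0.0609]
t cm [-0.011 -0.012  1.63 ] w [0. 0. 0.] tot cm [-0.09 -0.1  13.04] wtot [0.0002 0.     0.0002] n 8
```

View pics/w2b.png

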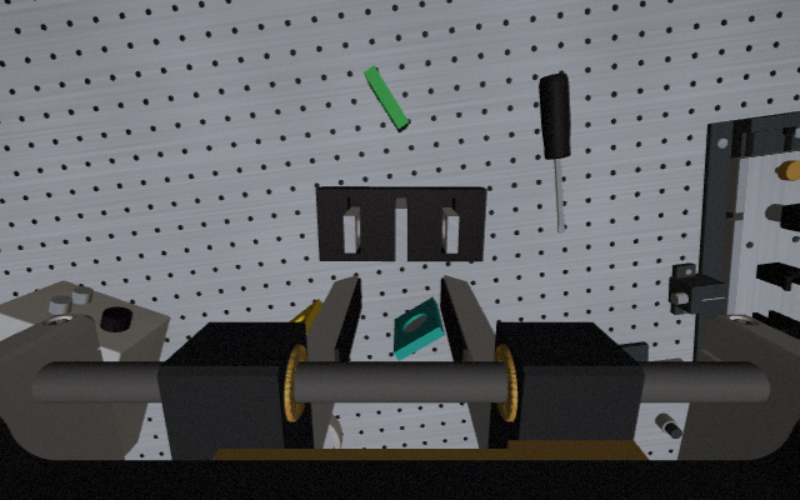

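Request:
drive_tool --pt "0.57 0 0 1.8 0 0 0" --pt "0.57 0 0 1.8 0 0 0" --pt "0.57 0 0 1.8 0 0 0" --pt "0.57 0 0 1.8 0 0 0" --pt "0.57 0 0 1.8 0 0 0" --pt "0.57 0 0 1.6 0 0 0" --pt "0.57 0 0 1.4 0 0 0" --pt "0.57 0 0 1.0 0 0 0" --pt "0.57 0 0 0 0 0 0"

```text
clock: 4.85
eef_pos: [0.4337, -0.2571, 0.0493]
orientation: [-0.001, 0.75, 0.661, -0.0]
force: [-0.8, 0.2, 0.3]
grip_width: 0.0405
```

```bash
python3 - <<'E'
from h import *
np.set_printoptions(precision=4,suppress=True)
s=readout.observe(); print(s['eef_pos'],s['grip_width'],s['force'])
p,d,K,T=snap('scene','s2')
cv2.imwrite('pics/s2b.png',cv2.resize(p[150:320,150:350,::-1],(700,595),interpolation=cv2.INTER_CUBIC))
E
```

```text
[ 0.4337 -0.2571  0.0493] 0.04045649228482208 [-0.8037  0.1826  0.3485]
```

View pics/s2b.png

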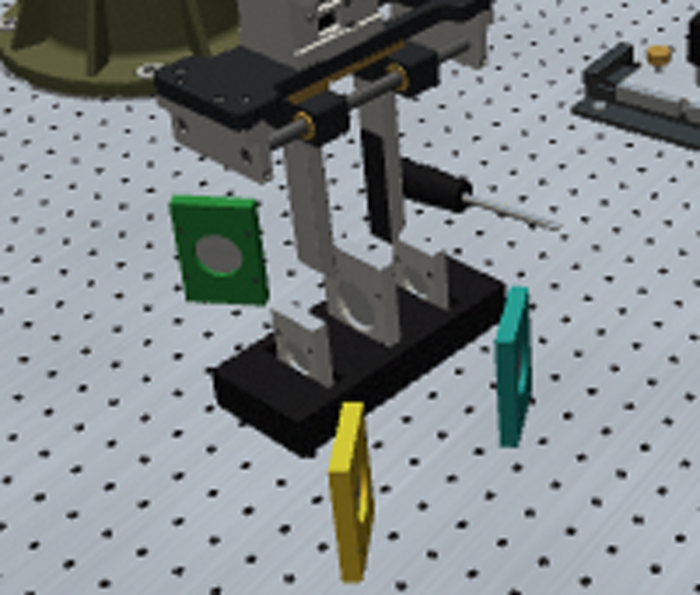

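```bash
python3 - <<'E'
from h import *
p,d,K,T=load('s2')
def pr(w):
    c=np.linalg.inv(T)@np.array([*w,1]); uv=K@c[:3]/c[2]; return np.round([(uv[0]-150)*3.5,(uv[1]-150)*3.5,c[2]],2)
print('tcp',pr([.4337,-.2571,.0493]),'filter top centre',pr([.434,-.257,.078]),'bot fingerL',pr([.430,-.283,.0493]),'R',pr([.437,-.231,.0493]))
W=cloud(d,K,T)
for u,v in ((315,255),(360,265),(385,220),(330,262),(395,270)):
    print(u,v,W[int(v/3.5+150),int(u/3.5+150)])
E
```

```text
tcp [357.65 290.97   0.89] filter top centre [353.8  249.33   0.87] bot fingerL [322.84 311.99   0.87] R [390.83 270.36   0.9 ]
315 255 [ 0.43571697 -0.28927769  0.09550881]
360 265 [ 0.44236781 -0.26457723  0.07652488]
385 220 [ 0.44261359 -0.23822837  0.09213401]
330 262 [ 0.44040656 -0.28412785  0.08961244]
395 270 [ 0.45893584 -0.25494175  0.07212973]
```

```bash
python3 - <<'E'
from h import *
np.set_printoptions(precision=4,suppress=True)
s=readout.observe(); print(s['clock'],s['eef_pos'],s['qd'])
p,d,K,T=snap('scene','s3')
cv2.imwrite('pics/s3b.png',cv2.resize(p[150:320,150:350,::-1],(700,595),interpolation=cv2.INTER_CUBIC))
p,d,K,T=snap('wrist','w3')
cv2.imwrite('pics/w3b.png',cv2.resize(p[:,:,::-1],(800,500)))
E
```

```text
4.9 [ 0.4341 -0.2576  0.0502] [-0.006  -0.0162 -0.0142 -0.0004  0.0083 -0.0019]
```

View pics/s3b.png

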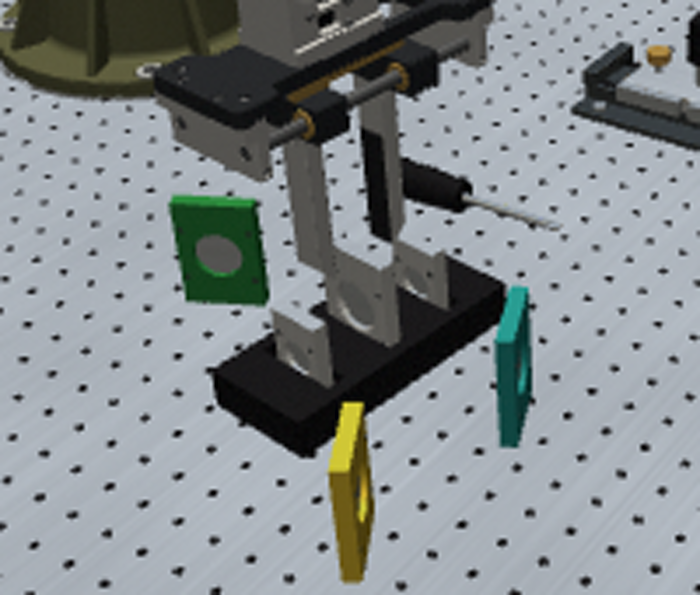

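View pics/w3b.png

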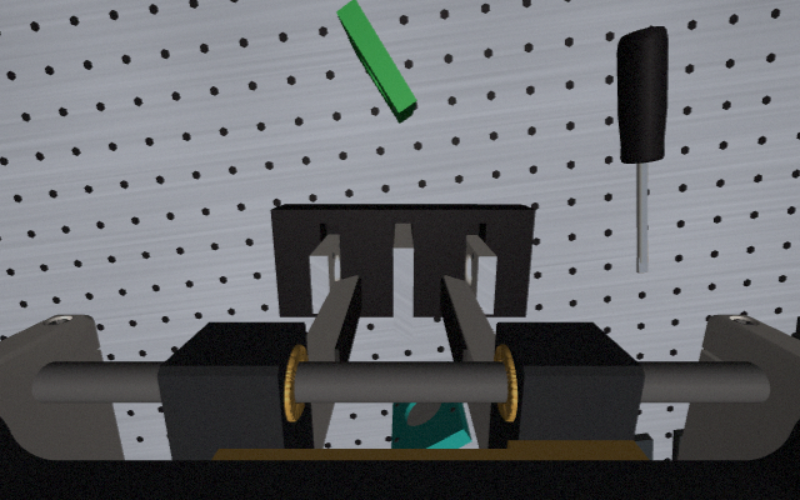

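```bash
python3 - <<'E'
from h import *
np.set_printoptions(precision=3,suppress=True)
p,d,K,T=load('s3'); W=cloud(d,K,T)
for u in (315,322,388):
  for v in range(200,340,10):
    r,c=int(v/3.5+150),int(u/3.5+150); print(u,v,W[r,c],p[r,c])
q=p[205:260,215:285,::-1]; cv2.imwrite('pics/s3c.png',cv2.resize(np.clip(q.astype(float)*1.6,0,255).astype(np.uint8),(700,550),interpolation=cv2.INTER_NEAREST))
E
```

```text
315 200 [ 0.439 -0.288  0.129] [79 77 75]
315 210 [ 0.439 -0.288  0.123] [78 77 74]
315 220 [ 0.44 -0.29  0.12] [79 78 75]
315 230 [ 0.439 -0.29   0.113] [76 75 72]
315 240 [ 0.439 -0.291  0.107] [87 86 82]
315 250 [ 0.438 -0.291  0.099] [83 82 78]
315 260 [ 0.437 -0.291  0.093] [85 83 79]
315 270 [ 0.348 -0.202 -0.   ] [153 159 165]
315 280 [ 0.356 -0.211  0.001] [173 181 190]
315 290 [ 0.362 -0.218  0.002] [173 180 188]
315 300 [ 0.368 -0.225  0.   ] [172 180 187]
315 310 [ 0.402 -0.26   0.027] [24 23 26]
315 320 [ 0.443 -0.302  0.062] [174 182 189]
315 330 [ 0.447 -0.308  0.06 ] [86 84 79]
322 200 [ 0.44  -0.284  0.128] [79 77 75]
322 210 [ 0.44  -0.285  0.122] [78 76 73]
322 220 [ 0.44  -0.285  0.117] [79 78 75]
322 230 [ 0.441 -0.287  0.112] [79 77 74]
322 240 [ 0.44  -0.287  0.105] [79 77 74]
322 250 [ 0.439 -0.287  0.097] [79 76 73]
322 260 [ 0.44  -0.289  0.092] [78 77 74]
322 270 [ 0.44  -0.289  0.086] [81 80 76]
322 280 [ 0.359 -0.208  0.   ] [93 95 95]
322 290 [ 0.363 -0.213 -0.001] [153 158 163]
322 300 [ 0.373 -0.224  0.001] [169 176 184]
322 310 [ 0.404 -0.257  0.026] [25 23 25]
322 320 [ 0.413 -0.266  0.027] [65 68 70]
322 330 [ 0.447 -0.302  0.057] [86 85 80]
388 200 [ 0.445 -0.239  0.105] [13 13 14]
388 210 [ 0.443 -0.238  0.097] [14 14 13]
388 220 [ 0.443 -0.239  0.093] [13 14 14]
388 230 [ 0.445 -0.242  0.088] [13 14 14]
388 240 [ 0.443 -0.24   0.079] [24 25 27]
388 250 [ 0.372 -0.161  0.001] [174 182 189]
388 260 [ 0.455 -0.255  0.078] [168 176 183]
388 270 [ 0.458 -0.26   0.075] [86 84 80]
388 280 [ 0.458 -0.261  0.068] [85 84 80]
388 290 [ 0.459 -0.262  0.064] [86 85 81]
388 300 [ 0.46  -0.264  0.059] [86 84 80]
388 310 [ 0.459 -0.264  0.051] [85 84 79]
388 320 [ 0.459 -0.264  0.044] [87 86 81]
388 330 [ 0.459 -0.265  0.037] [89 88 84]
```

View pics/s3c.png

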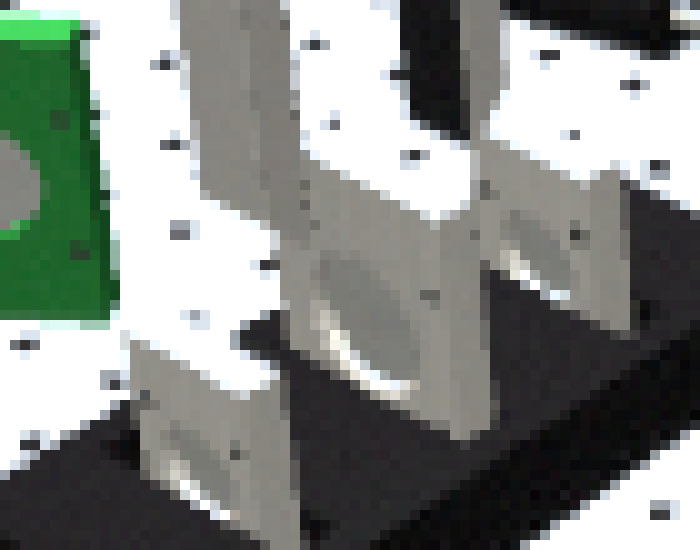

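```bash
python3 - <<'E'
from h import *
np.set_printoptions(precision=4,suppress=True)
p,d,K,T=load('w3'); 
for n,e,ang in (('wrist0',[.218,.5046,.1797],66.7),('w1',[.5036,.1016,.1803],90.7),('w2',[.4343,-.2569,.1804],82.7),('w3',[.4341,-.2576,.0502],82.7)):
    p,d,K,T=load(n); W=cloud(d,K,T); a=np.radians(ang)
    X=np.array([np.cos(a),np.sin(a),0]);Z=np.array([0,0,-1.]);Y=np.cross(Z,X)
    L=(W-np.array(e))@np.stack([X,Y,Z],1)
    m=(abs(L[...,1])<.02)&(abs(L[...,0])<.075)&(L[...,2]>-.15)&(L[...,2]<.02)
    if n=='w3': m&=~((abs(L[...,0])<.015))
    q=L[m]; print(n,m.sum(), np.percentile(q[:,2],[1,50,90,97,99,100]) if m.sum() else '')
    for sg in (1,-1):
        s=q[(q[:,0]*sg>0)]; 
        if len(s): i=np.argsort(s[:,2])[-8:]; print(s[i])
    if n=='w2':
        v,u=np.where(m); print(u.min(),u.max(),v.min(),v.max())
E
```

```text
wrist0 14970 [-0.1498 -0.123  -0.0572 -0.0385 -0.0318 -0.0262]
[[ 0.048   0.0039 -0.0273]
 [ 0.048   0.0032 -0.0272]
 [ 0.0493 -0.0082 -0.0269]
 [ 0.0479 -0.0001 -0.0269]
 [ 0.0499 -0.0095 -0.0268]
 [ 0.048   0.0013 -0.0268]
 [ 0.0506 -0.0094 -0.0265]
 [ 0.0481  0.0028 -0.0265]]
[[-0.0487 -0.0098 -0.0272]
 [-0.0464 -0.0064 -0.027 ]
 [-0.0462 -0.0003 -0.027 ]
 [-0.0463  0.0025 -0.0269]
 [-0.0481 -0.0096 -0.0268]
 [-0.0464  0.0013 -0.0264]
 [-0.0478 -0.0081 -0.0263]
 [-0.0465 -0.0074 -0.0262]]
w1 17158 [-0.1498 -0.1355 -0.0629 -0.0409 -0.0324 -0.0253]
[[ 0.0372  0.0005 -0.0267]
 [ 0.0387 -0.0089 -0.0267]
 [ 0.0372 -0.0007 -0.0263]
 [ 0.0373  0.     -0.0263]
 [ 0.0374  0.0021 -0.0262]
 [ 0.0388 -0.0093 -0.0259]
 [ 0.0395 -0.0092 -0.0257]
 [ 0.0402 -0.0091 -0.0253]]
[[-0.0376 -0.009  -0.027 ]
 [-0.0362 -0.0003 -0.027 ]
 [-0.0362 -0.0015 -0.0265]
 [-0.0364  0.0007 -0.0262]
 [-0.0391 -0.0094 -0.026 ]
 [-0.0363 -0.0006 -0.026 ]
 [-0.0385 -0.0093 -0.0258]
 [-0.0379 -0.0092 -0.0255]]
w2 16283 [-0.1498 -0.1331 -0.0679 -0.0433 -0.034  -0.0256]
[[ 0.0235 -0.0097 -0.0271]
 [ 0.0223 -0.009  -0.026
[... 189 characters left out ...]
67]
 [-0.0197  0.004  -0.0267]
 [-0.0198  0.0056 -0.0261]
 [-0.0198  0.0049 -0.0261]
 [-0.0226 -0.0093 -0.026 ]
 [-0.0213 -0.0093 -0.0259]
 [-0.0198  0.0036 -0.0259]
 [-0.022  -0.0092 -0.0256]]
8 631 220 367
w3 17792 [-0.1497 -0.1307 -0.0118 -0.0066  0.0074  0.0199]
[[ 0.0505 -0.0148  0.0195]
 [ 0.0443 -0.0147  0.0196]
 [ 0.0435 -0.0147  0.0197]
 [ 0.044   0.0117  0.0197]
 [ 0.0498 -0.0147  0.0197]
 [ 0.0431 -0.0074  0.0198]
 [ 0.0474 -0.0147  0.0198]
 [ 0.0428 -0.0147  0.0199]]
[[-0.0395 -0.0151  0.018 ]
 [-0.048  -0.0151  0.0181]
 [-0.0403 -0.015   0.0183]
 [-0.0396 -0.0142  0.0185]
 [-0.045  -0.015   0.0185]
 [-0.049  -0.0148  0.0191]
 [-0.0421 -0.0146  0.0197]
 [-0.046  -0.0154  0.0198]]
```

Request:
drive_tool --pt "0.57 0 0 0.5 0 0 0" --pt "0.57 0 0 0.5 0 0 0" --pt "0.57 0 0 0.5 0 0 0" --pt "0.57 0 0 0.4 0 0 0" --pt "0.57 0 0 0.1 0 0 0" --pt "0.57 0 0 0 0 0 0"

```text
clock: 5.6
eef_pos: [0.4339, -0.258, 0.0301]
orientation: [-0.0, 0.751, 0.661, -0.0]
force: [-1.6, -0.2, 0.3]
grip_width: 0.0403
```

```bash
python3 - <<'E'
from h import *
np.set_printoptions(precision=4,suppress=True)
s=readout.observe(); print(s['eef_pos'],s['grip_width'],s['force'])
p,d,K,T=snap('scene','s4'); W=cloud(d,K,T)
q=p[195:260,215:285,::-1]; cv2.imwrite('pics/s4b.png',cv2.resize(np.clip(q.astype(float)*1.4,0,255).astype(np.uint8),(560,520),interpolation=cv2.INTER_NEAREST))
m=(abs(W[...,0]-.437)<.012)&(abs(W[...,1]+.287)<.008)&(W[...,2]>.066); print('left finger min z',np.percentile(W[m][:,2],[0,2,5,50]))
m=(abs(W[...,0]-.44)<.02)&(abs(W[...,1]+.235)<.01)&(W[...,2]>.03); print('right finger',np.percentile(W[m][:,2],[0,2,5,50]))
b=(abs(W[...,0]-.44)<.08)&(W[...,1]<-.17)&(W[...,1]>-.37)&(W[...,2]>.09)
m=(b&(abs(W[...,1]+.27)>.05)); print('body zmin',np.percentile(W[m][:,2],[0,1,5,50]))
E
```

```text
[ 0.4339 -0.258   0.0301] 0.04032893125910175 [-1.6001 -0.1896  0.3222]
left finger min z [0.0661 0.0706 0.0779 0.2586]
right finger [0.057  0.0654 0.0702 0.1281]
body zmin [0.1529 0.1562 0.1637 0.3529]
```

View pics/s4b.png

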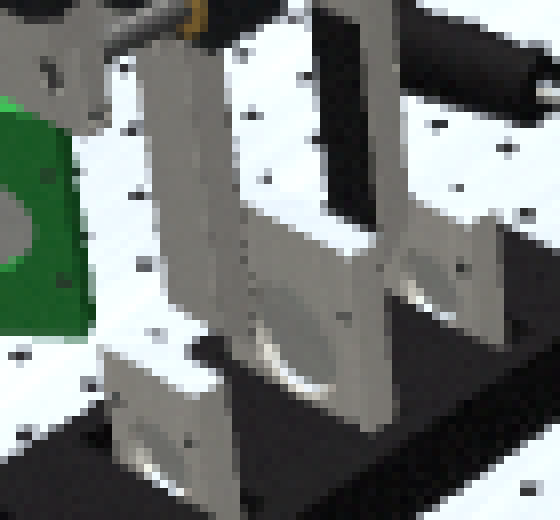

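Request:
drive_tool --pt "0.57 0 0 0.4 0 0 0" --pt "0.57 0 0 0.4 0 0 0" --pt "0.57 0 0 0.2 0 0 0" --pt "0.57 0 0 0 0 0 0"

```text
clock: 6.05
eef_pos: [0.4338, -0.2579, 0.0199]
orientation: [-0.0, 0.751, 0.661, -0.0]
force: [-0.2, 0.3, 0.1]
grip_width: 0.0402
```

Request:
drive_tool --pt "1 0 0 0 0 0 0" --pt "1 0 0 0 0 0 0" --pt "1 0 0 0 0 0 0" --pt "1 0 0 0 0 0 0" --pt "1 0 0 0 0 0 0"

```text
clock: 6.55
eef_pos: [0.434, -0.2577, 0.0203]
orientation: [-0.0, 0.751, 0.661, 0.0]
force: [0.4, 2.4, -0.2]
grip_width: 0.01
```

```bash
python3 - <<'E'
from h import *
np.set_printoptions(precision=4,suppress=True)
print(arm.grasp_offset)
s=readout.observe(); print(s['eef_pos'],s['grip_width'],s['force'],s['clock'])
p,d,K,T=snap('scene','s5'); W=cloud(d,K,T)
q=p[195:260,215:285,::-1]; cv2.imwrite('pics/s5b.png',cv2.resize(np.clip(q.astype(float)*1.4,0,255).astype(np.uint8),(560,520),interpolation=cv2.INTER_NEAREST))
E
```

```text
0.0188
[ 0.434  -0.2577  0.0203] 0.010005739573041303 [ 0.4319  2.4453 -0.1993] 6.55
```

View pics/s5b.png

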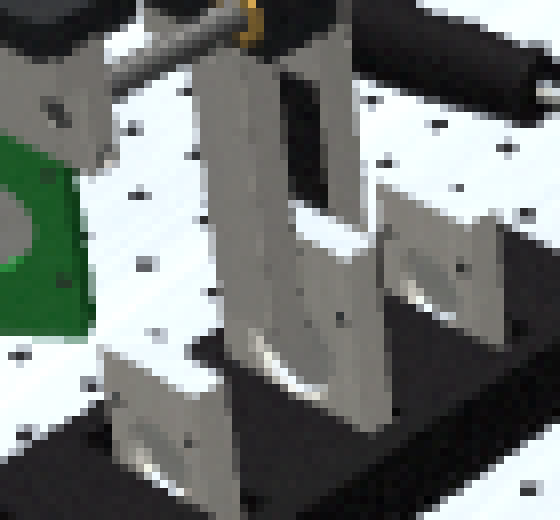

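Request:
drive_tool --pt "1 0 0 -0.5 0 0 0" --pt "1 0 0 -1.0 0 0 0" --pt "1 0 0 -1.5 0 0 0" --pt "1 0 0 -1.5 0 0 0" --pt "1 0 0 -1.5 0 0 0" --pt "1 0 0 -1.5 0 0 0" --pt "1 0 0 -1.5 0 0 0" --pt "1 0 0 -1.5 0 0 0" --pt "1 0 0 -1.5 0 0 0" --pt "1 0 0 -1.0 0 0 0" --pt "1 0 0 0 0 0 0"

```text
clock: 7.7
eef_pos: [0.4345, -0.2585, 0.1519]
orientation: [0.001, 0.751, 0.661, 0.0]
force: [-0.3, -0.0, -0.1]
grip_width: 0.01
```

```bash
python3 - <<'E'
from h import *
s=readout.observe(); print(s['eef_pos'],s['grip_width'],s['force'],s['clock'])
plan([.549,.0998,.15],90.65,12)
p,d,K,T=snap('scene','s6')
cv2.imwrite('pics/s6b.png',cv2.resize(p[110:310,180:400,::-1],(660,600)))
E
```

```text
[ 0.43445492 -0.25853596  0.15190904] 0.010013336369518774 [-0.34260809 -0.01476703 -0.08191224] 7.7
t cm [3.043 0.763 0.014] w [ 0.0002  0.0001 -0.0115] tot cm [36.52  9.16  0.17] wtot [ 0.0023  0.0016 -0.1384] n 12
```

View pics/s6b.png

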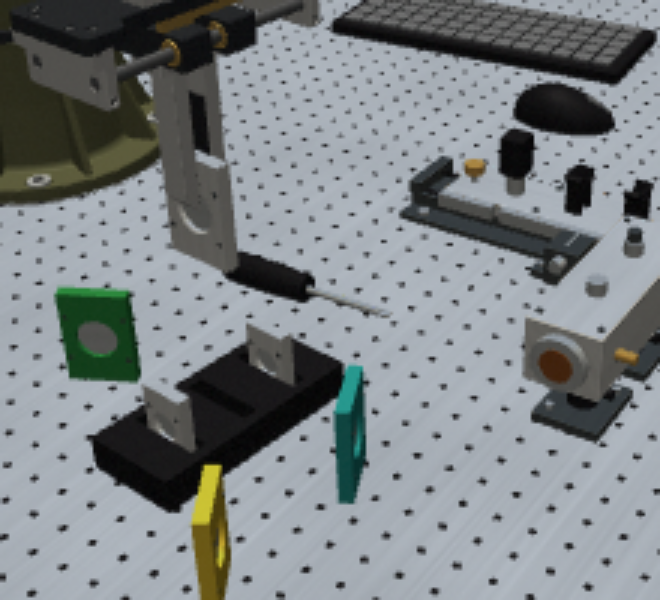

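Request:
drive_tool --pt "1 3.04 0.76 0 0 0 -0.0115" --pt "1 3.04 0.76 0 0 0 -0.0115" --pt "1 3.04 0.76 0 0 0 -0.0115" --pt "1 3.04 0.76 0 0 0 -0.0115" --pt "1 3.04 0.76 0 0 0 -0.0115" --pt "1 3.04 0.76 0 0 0 -0.0115" --pt "1 3.04 0.76 0 0 0 -0.0115" --pt "1 3.04 0.76 0 0 0 -0.0115" --pt "1 3.04 0.76 0 0 0 -0.0115" --pt "1 3.04 0.76 0 0 0 -0.0115" --pt "1 3.04 0.76 0 0 0 -0.0115" --pt "1 3.04 0.76 0 0 0 -0.0115"

```text
clock: 8.95
eef_pos: [0.548, 0.1011, 0.1493]
orientation: [-0.0, 0.703, 0.711, -0.001]
force: [0.1, 0.0, -0.7]
grip_width: 0.0096
```

Request:
drive_tool --pt "1 0 0 1.0 0 0 0" --pt "1 0 0 1.0 0 0 0" --pt "1 0 0 1.0 0 0 0" --pt "1 0 0 0 0 0 0" --pt "1 0 0 0 0 0 0"

```text
clock: 9.45
eef_pos: [0.5481, 0.0992, 0.1201]
orientation: [-0.0, 0.704, 0.711, -0.0]
force: [0.7, 0.6, 0.5]
grip_width: 0.0097
```

```bash
python3 - <<'E'
from h import *
np.set_printoptions(precision=4,suppress=True)
E=[]
for c in ('wrist','top','scene'):
    s=readout.observe(); E.append(s['eef_pos'])
    snap(c,c+'7')
print(np.array(E),np.mean(E,0),s['orientation'])
plan([.549,.0998,.12],90.65,1)
p=load('wrist7')[0]; cv2.imwrite('pics/w7b.png',cv2.resize(p[:,:,::-1],(800,500)))
p=load('scene7')[0]; cv2.imwrite('pics/s7b.png',cv2.resize(p[50:220,270:450,::-1],(630,595),interpolation=cv2.INTER_CUBIC))
for n in ('wrist7','top7','scene7'):
    p,d,K,T=load(n); W=cloud(d,K,T); x,y,z=W[...,0],W[...,1],W[...,2]
    m=(x>.51)&(x<.59)&(abs(y-.1)<.03)&(z>.11)&(z<.19)&(p.mean(2)>20)
    print(n,m.sum(),np.nanpercentile(W[m],[0,2,50,98,100],axis=0) if m.any() else '')
    m=(x>.5)&(x<.6)&(abs(y-.1)<.03)&(z>.05)&(z<.075)&(p.mean(2)<90)
    print(m.sum(), cv2.minAreaRect((W[m][:,:2]*1000).astype(np.float32)),np.nanmin(W[m],0),np.nanmax(W[m],0))
E
```

```text
[[0.5481 0.0992 0.1201]
 [0.5483 0.0994 0.1205]
 [0.5484 0.0995 0.1207]] [0.5482 0.0993 0.1205] [0.0003 0.7035 0.7107 0.0003]
t cm [0.021 0.062 0.074] w [ 0.0008 -0.0001 -0.0009] tot cm [0.02 0.06 0.07] wtot [ 0.0008 -0.0001 -0.0009] n 1
wrist7 3017 [[0.5233 0.0824 0.1102]
 [0.5238 0.084  0.1241]
 [0.5387 0.0996 0.1785]
 [0.5651 0.1152 0.1884]
 [0.5675 0.1167 0.19  ]]
420 ((542.3873901367188, 100.54772186279297), (54.049686431884766, 27.595197677612305), 0.314032644033432) [0.5153 0.0867 0.0529] [0.5694 0.1143 0.0677]
top7 120 [[0.5215 0.0809 0.1104]
 [0.522  0.0811 0.1119]
 [0.5262 0.0934 0.1391]
 [0.5437 0.102  0.1786]
 [0.5467 0.1027 0.188 ]]
94 ((540.787841796875, 98.29373168945312), (54.25560760498047, 28.28012466430664), 1.2444276809692383) [0.5137 0.0837 0.0517] [0.5679 0.1121 0.0679]
scene7 649 [[0.5234 0.079  0.11  ]
 [0.5247 0.0807 0.1116]
 [0.5537 0.094  0.1499]
 [0.5738 0.1047 0.1872]
 [0.5746 0.1168 0.1899]]
144 ((549.4996337890625, 99.3785400390625), (70.84144592285156, 29.83695411682129), 0.22673438489437103) [0.5141 0.0843 0.0501] [0.5849 0.1142 0.0674]
```

View pics/w7b.png

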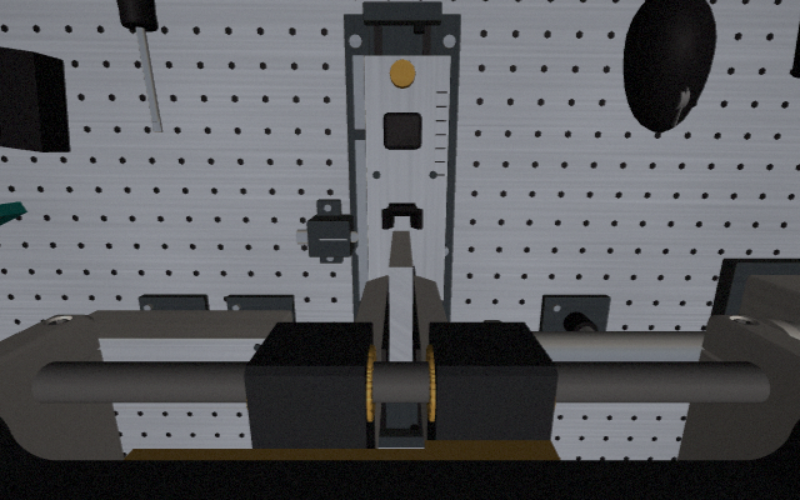

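View pics/s7b.png

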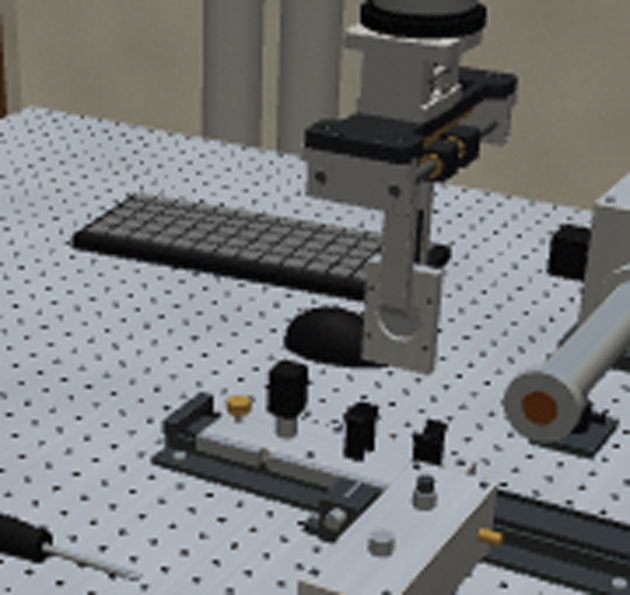

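Request:
drive_tool --pt "1 0.05 0.1 1.0 0 0 0" --pt "1 0 0 1.0 0 0 0" --pt "1 0 0 1.0 0 0 0" --pt "1 0 0 0.6 0 0 0" --pt "1 0 0 0.3 0 0 0" --pt "1 0 0 0.3 0 0 0" --pt "1 0 0 0.3 0 0 0" --pt "1 0 0 0.3 0 0 0" --pt "1 0 0 0 0 0 0"

```text
clock: 10.5
eef_pos: [0.549, 0.1004, 0.072]
orientation: [-0.0, 0.703, 0.711, -0.0]
force: [0.2, -0.2, -1.2]
grip_width: 0.01
```

```bash
python3 - <<'E'
from h import *
np.set_printoptions(precision=4,suppress=True)
s=readout.observe(); print(s['eef_pos'],s['grip_width'],s['force'],s['wrist_torque'],s['clock'])
p=snap('scene','s8')[0]; cv2.imwrite('pics/s8b.png',cv2.resize(p[120:220,300:430,::-1],(780,600),interpolation=cv2.INTER_CUBIC))
E
```

```text
[0.549  0.1004 0.072 ] 0.010029960378795775 [ 0.2097 -0.2241 -1.2487] [ 0.0503  0.0026 -0.0064] 10.5
```

View pics/s8b.png

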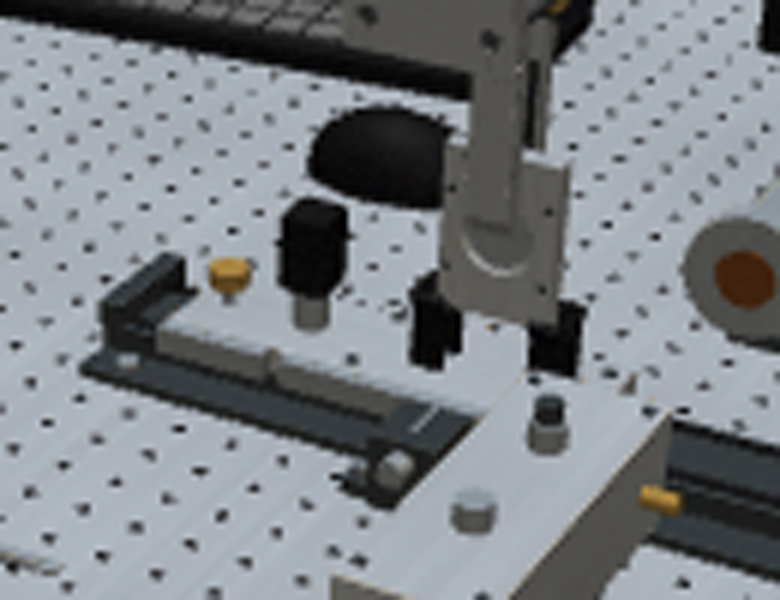

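Request:
drive_tool --pt "1 0 0 0.3 0 0 0" --pt "1 0 0 0.3 0 0 0" --pt "1 0 0 0.3 0 0 0" --pt "1 0 0 0.3 0 0 0"

```text
clock: 10.95
eef_pos: [0.5491, 0.1004, 0.0599]
orientation: [-0.0, 0.703, 0.711, -0.0]
force: [0.3, -0.4, -0.5]
grip_width: 0.0098
```

Request:
drive_tool --pt "1 0 0 0.3 0 0 0" --pt "1 0 0 0.3 0 0 0" --pt "1 0 0 0.3 0 0 0" --pt "1 0 0 0.2 0 0 0" --pt "1 0 0 0.1 0 0 0"

```text
clock: 11.45
eef_pos: [0.5491, 0.1004, 0.048]
orientation: [-0.0, 0.703, 0.711, -0.0]
force: [-0.8, 0.5, -0.9]
grip_width: 0.0095
```

Request:
drive_tool --pt "1 0 0 0.2 0 0 0" --pt "1 0 0 0.1 0 0 0" --pt "1 0 0 0 0 0 0"

```text
clock: 11.75
eef_pos: [0.5491, 0.1004, 0.0451]
orientation: [-0.0, 0.703, 0.711, -0.0]
force: [0.2, -0.2, -1.0]
grip_width: 0.0097
```

```bash
python3 - <<'E'
from h import *
np.set_printoptions(precision=4,suppress=True)
s=readout.observe(); print(s['eef_pos'],s['grip_width'],s['force'],s['wrist_torque'],s['clock'])
p,d,K,T=snap('scene','s9'); cv2.imwrite('pics/s9b.png',cv2.resize(p[120:220,300:430,::-1],(780,600),interpolation=cv2.INTER_CUBIC))
W=cloud(d,K,T); x,y,z=W[...,0],W[...,1],W[...,2]
m=(x>.51)&(x<.59)&(abs(y-.1)<.03)&(z>.07)&(z<.13)&(p.mean(2)>100); print(m.sum(),np.percentile(W[m],[0,5,50,95,100],axis=0))
E
```

```text
[0.5491 0.1004 0.0451] 0.009740204837802987 [ 0.1882 -0.2168 -0.9599] [0.078  0.0077 0.0175] 11.75
38 [[0.5231 0.0844 0.0759]
 [0.5243 0.0917 0.0821]
 [0.5582 0.0982 0.1036]
 [0.5744 0.1056 0.1108]
 [0.5751 0.1168 0.115 ]]
```

View pics/s9b.png

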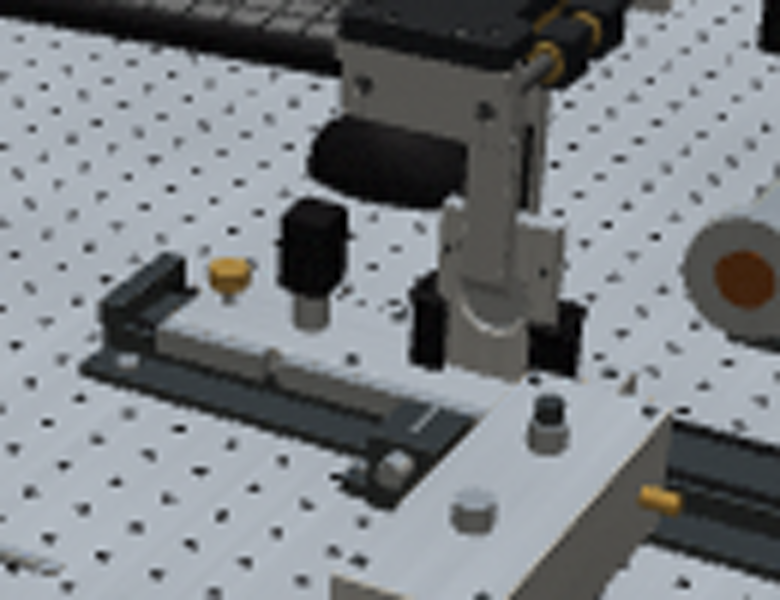

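Request:
drive_tool --pt "1 0 0 0.05 0 0 0" --pt "1 0 0 0.05 0 0 0" --pt "1 0 0 0 0 0 0"

```text
clock: 12.1
eef_pos: [0.5491, 0.1004, 0.0443]
orientation: [0.0, 0.703, 0.711, 0.0]
force: [0.6, 0.1, -1.3]
grip_width: 0.0101
```

Request:
drive_tool --pt "1 0 0 0.05 0 0 0" --pt "1 0 0 0.05 0 0 0" --pt "1 0 0 0 0 0 0"

```text
clock: 12.4
eef_pos: [0.5497, 0.1004, 0.0442]
orientation: [0.001, 0.703, 0.711, 0.001]
force: [-0.9, -0.7, 7.2]
grip_width: 0.01
```

Request:
drive_tool --pt "0.57 0 0 0 0 0 0" --pt "0.57 0 0 0 0 0 0" --pt "0.57 0 0 0 0 0 0" --pt "0.57 0 0 0 0 0 0" --pt "0.57 0 0 -1 0 0 0" --pt "0.57 0 0 -2 0 0 0" --pt "0.57 0 0 -2 0 0 0" --pt "0.57 0 0 0 0 0 0"

```text
clock: 13.2
eef_pos: [0.5505, 0.1006, 0.0963]
orientation: [0.001, 0.703, 0.711, 0.002]
force: [0.1, -0.3, -0.3]
grip_width: 0.0403
```

Request:
drive_tool --pt "0.57 0 -1.7 0 0 0 0" --pt "0.57 0 -1.7 0 0 0 0" --pt "0.57 0 -1.7 0 0 0 0" --pt "0.57 0 -1.7 0 0 0 0" --pt "0.57 0 -1.7 0 0 0 0" --pt "0.57 0 0 0 0 0 0" --pt "0.57 0 0 0 0 0 0"

```text
clock: 13.9
eef_pos: [0.4645, 0.0995, 0.0932]
orientation: [0.0, 0.703, 0.711, 0.0]
force: [0.6, 0.6, 0.2]
grip_width: 0.0402
```

```bash
python3 - <<'E'
from h import *
np.set_printoptions(precision=4,suppress=True)
s=readout.observe(); print(s['eef_pos'],s['orientation'],s['grip_width'],s['force'],s['clock'])
for c in ('scene','wrist'):
    p,d,K,T=snap(c,c+'10')
    W=cloud(d,K,T); x,y,z=W[...,0],W[...,1],W[...,2]
    m=(x>.505)&(x<.59)&(abs(y-.1)<.03)&(z>.07)&(z<.115); print('filter',c,m.sum(),np.percentile(W[m],[0,2,50,98,100],axis=0))
    m=(x>.44)&(x<.485)&(abs(y-.1)<.03)&(z>.055)&(z<.09); print('handle',c,m.sum(),np.percentile(W[m],[0,2,50,98,100],axis=0))
p=load('scene10')[0];cv2.imwrite('pics/s10b.png',cv2.resize(p[120:220,300:430,::-1],(780,600),interpolation=cv2.INTER_CUBIC))
p=load('wrist10')[0];cv2.imwrite('pics/w10b.png',cv2.resize(p[:,:,::-1],(800,500)))
E
```

```text
[0.4645 0.0995 0.0932] [0.0001 0.7032 0.711  0.0001] 0.04023263421865116 [0.5929 0.5821 0.1565] 13.9
filter scene 296 [[0.5241 0.0907 0.0701]
 [0.5265 0.0918 0.0705]
 [0.5518 0.0959 0.0893]
 [0.5753 0.1049 0.1041]
 [0.5765 0.1076 0.1055]]
handle scene 146 [[0.4547 0.0816 0.055 ]
 [0.4576 0.0839 0.0562]
 [0.4707 0.089  0.0742]
 [0.4776 0.1064 0.086 ]
 [0.4782 0.1078 0.0864]]
filter wrist 584 [[0.5247 0.0959 0.0705]
 [0.5252 0.0965 0.0719]
 [0.5542 0.1013 0.1029]
 [0.5743 0.106  0.1043]
 [0.5753 0.1062 0.1048]]
handle wrist 1101 [[0.4546 0.0879 0.0551]
 [0.4548 0.0883 0.0568]
 [0.4617 0.1003 0.0845]
 [0.4755 0.1112 0.0861]
 [0.4773 0.112  0.0867]]
```

View pics/s10b.png

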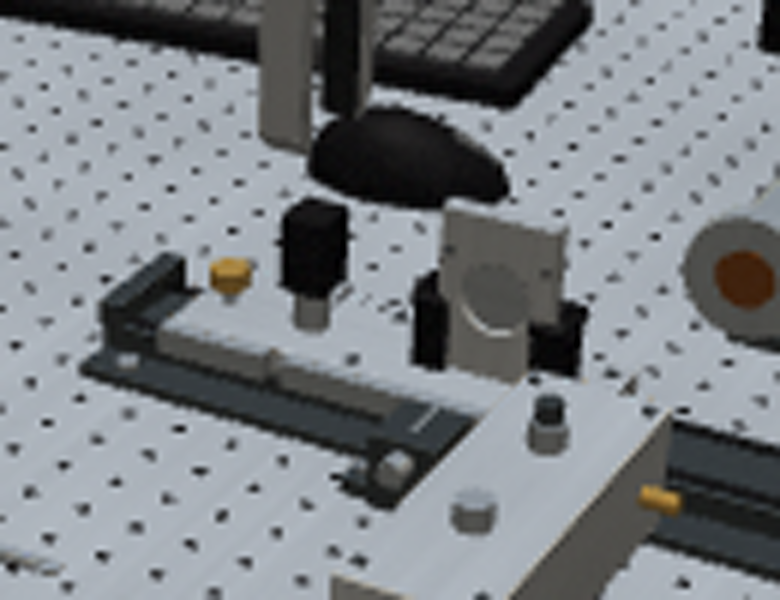

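View pics/w10b.png

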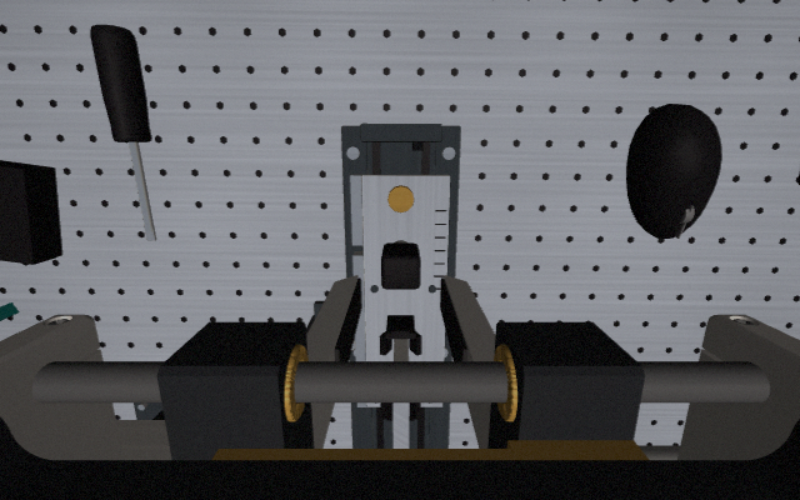

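Request:
drive_tool --pt "0.57 0 0 1 0 0 0" --pt "0.57 0 0 1 0 0 0" --pt "0.57 0 0 1 0 0 0" --pt "0.57 0 0 1 0 0 0" --pt "0.57 0 0 1 0 0 0" --pt "0.57 0 0 1 0 0 0" --pt "0.57 0 0 0.6 0 0 0" --pt "0.57 0 0 0 0 0 0"

```text
clock: 14.8
eef_pos: [0.4637, 0.0994, 0.0264]
orientation: [-0.0, 0.703, 0.711, -0.001]
force: [-0.2, 0.0, -0.0]
grip_width: 0.0403
```

```bash
python3 - <<'E'
from h import *
np.set_printoptions(precision=4,suppress=True)
s=readout.observe(); print(s['eef_pos'],s['grip_width'],s['force'],s['clock'])
p,d,K,T=snap('scene','s11'); cv2.imwrite('pics/s11b.png',cv2.resize(p[120:220,300:430,::-1],(780,600),interpolation=cv2.INTER_CUBIC))
E
```

```text
[0.4637 0.0994 0.0264] 0.04027554898313278 [-0.2454  0.0266 -0.0043] 14.8
```

View pics/s11b.png

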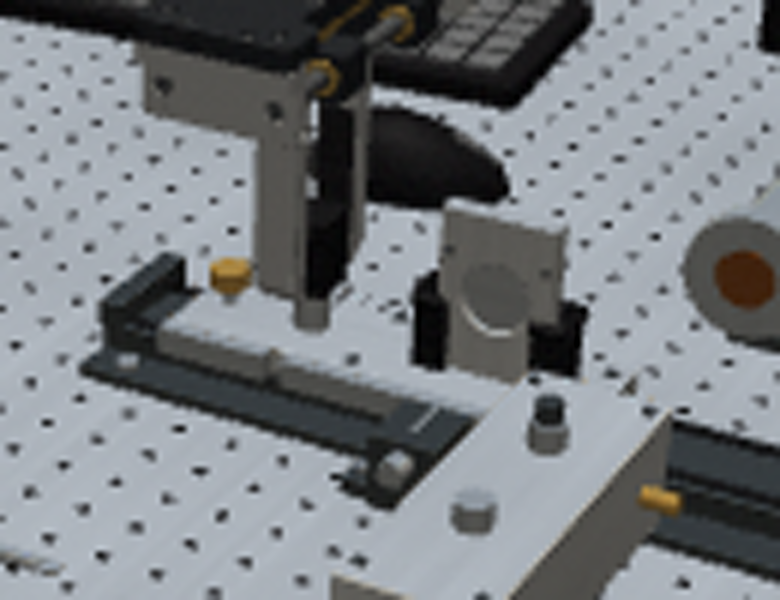

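Request:
drive_tool --pt "1 0 0 0 0 0 0" --pt "1 0 0 0 0 0 0" --pt "1 0 0 0 0 0 0" --pt "1 0 0 0 0 0 0"

```text
clock: 15.25
eef_pos: [0.4644, 0.0994, 0.0276]
orientation: [0.0, 0.703, 0.711, 0.0]
force: [-1.5, -2.2, 3.3]
grip_width: 0.0239
```

```bash
python3 - <<'E'
from h import *
np.set_printoptions(precision=4,suppress=True)
s=readout.observe(); print(s['eef_pos'],s['grip_width'],s['force'],s['clock'])
def ray(n,u,v,z):
    p,d,K,T=load(n); r=T[:3,:3]@np.array([(u-K[0,2])/K[0,0],(v-K[1,2])/K[1,1],1]); t=(z-T[2,3])/r[2]; return T[:3,3]+t*r
# subpixel profile: notch in strip; print intensities
p,d,K,T=load('w1'); g=p.astype(float).mean(2)
print('w1 strip',[ (v,round(g[v,289:294].mean())) for v in range(138,160)])
print('w1 ball col'); print(np.round(g[204:225,274:294:1]).astype(int))
p,d,K,T=load('top0'); g=p.astype(float).mean(2)
print('top strip',[ (v,round(g[v,216:219].mean())) for v in range(212,230)])
print('top det'); print(np.round(g[170:192,218:242]).astype(int))
E
```

```text
[0.4644 0.0994 0.0276] 0.023931504615105587 [-1.5139 -2.2427  3.3066] 15.25
w1 strip [(138, 131), (139, 131), (140, 132), (141, 130), (142, 130), (143, 132), (144, 132), (145, 131), (146, 50), (147, 49), (148, 50), (149, 50), (150, 51), (151, 54), (152, 94), (153, 130), (154, 131), (155, 131), (156, 128), (157, 128), (158, 126), (159, 128)]
w1 ball col
[[ 44  51  47  47  45  47  46  47  47  49  46  23  25  39  52  63 114 133
  131 129]
 [ 44  51  48  44  45  52  48  47  48  49  46  20  21  28  47  67 113 131
  131 133]
 [ 47  46  44  50  45  48  49  52  48  50  50  24  29  33  50  68 115 130
  132 132]
 [ 49  48  51  51  43  50  53  47  48  46  44  17  26  29  48  64 115 132
  132 134]
 [ 45  45  46  50  47  50  50  48  47  49  46   8  21  35  49  68 115 133
  132 130]
 [ 46  48  49  48  50  51  49  47  48  50  48  26  44  57  56  62 116 131
  132 133]
 [ 49  48  46  48  51  50  51  51  47  50  47  50 111 114 110  97 104 130
  133 130]
 [ 46  43  47  48  54  47  47  51  46  48  45  67 128 125 123 119 117 131
  133 131]
 [ 44  46  47  50  49  43  50  51  49  50  47  68 127 127 128 124
[... 2793 characters left out ...]
09  53  46  44  49  46  49  48  45  47  51  48  51  50  52  51  49
   46  49  42  35   4  56]
 [124 107  54  46  49  48  48  46  49  45  51  48  48  49  46  49  50  47
   45  50  52  38   3  82]
 [126 104  56  48  45  49  48  46  48  47  49  49  52  49  49  48  47  47
   46  50  49  39   3  80]
 [125 105  57  47  45  42  34  33  35  35  39  37  36  40  42  37  39  43
   41  39  36  18   9  82]
 [127 106  52  47  50  42  29  23  13  18  10  16  18  16  20  25  18  20
   17  13  19  16   6  80]
 [126 103  45  45  43  49  45  30  44  59  62  46  38  32  31  31  30  31
   30  32  31  23  36  89]
 [126 104  45  51  52  46  50  44  86 134 137 113  81  49  54  51  58  54
   50  49  52  45  89 134]]
```

```bash
python3 - <<'E'
from h import *
np.set_printoptions(precision=4,suppress=True)
def ray(n,u,v,z):
    p,d,K,T=load(n); r=T[:3,:3]@np.array([(u-K[0,2])/K[0,0],(v-K[1,2])/K[1,1],1]); t=(z-T[2,3])/r[2]; return T[:3,3]+t*r
p,d,K,T=load('w1');W=cloud(d,K,T); print('line z',W[215,274:284,2].mean(), 'strip z',W[140:145,291,2].mean(),W[156:160,291,2].mean())
p,d,K,T=load('top0');W=cloud(d,K,T); print('line z',W[181,225:234,2].mean(), 'strip z',W[214:218,217,2].mean())
for zs in (.024,.028,.03): print('notch',zs,ray('w1',291,148.7,zs),ray('top0',217,220.9,zs))
for zs in (.024,.027): print('ball',zs,ray('w1',287.5,213.1,zs),ray('top0',221.2,181.2,zs))
for zs in (.033,.035): print('line',zs,ray('w1',278,215,zs),ray('top0',229,180.7,zs))
E
```

```text
line z 0.035197627273002546 strip z 0.03141356647471318 0.030955725118218202
line z 0.035626816840225985 strip z 0.030870187313854602
notch 0.024 [0.4665 0.0663 0.024 ] [0.4644 0.0663 0.024 ]
notch 0.028 [0.4661 0.0667 0.028 ] [0.464  0.0655 0.028 ]
notch 0.03 [0.466  0.0669 0.03  ] [0.4639 0.0651 0.03  ]
ball 0.024 [0.5476 0.0609 0.024 ] [0.5453 0.0617 0.024 ]
ball 0.027 [0.5467 0.0613 0.027 ] [0.5448 0.0611 0.027 ]
line 0.033 [0.5474 0.0501 0.033 ] [0.5452 0.0443 0.033 ]
line 0.035 [0.5467 0.0504 0.035 ] [0.5448 0.0439 0.035 ]
```

Request:
drive_tool --pt "1 0 0.3 0 0 0 0" --pt "1 0 0.6 0 0 0 0" --pt "1 0 0.8 0 0 0 0" --pt "1 0 0.8 0 0 0 0" --pt "1 0 0.8 0 0 0 0" --pt "1 0 0.8 0 0 0 0" --pt "1 0 0.8 0 0 0 0" --pt "1 0 0.8 0 0 0 0" --pt "1 0 0.6 0 0 0 0" --pt "1 0 0.3 0 0 0 0" --pt "1 0 0.2 0 0 0 0" --pt "1 0 0 0 0 0 0"

```text
clock: 16.45
eef_pos: [0.5327, 0.1001, 0.0276]
orientation: [0.0, 0.703, 0.711, 0.0]
force: [1.2, -1.6, 3.7]
grip_width: 0.0239
```

```bash
python3 - <<'E'
from h import *
np.set_printoptions(precision=4,suppress=True)
s=readout.observe(); print(s['eef_pos'],s['grip_width'],s['force'],s['clock'])
p,d,K,T=snap('top','t12'); cv2.imwrite('pics/t12b.png',cv2.resize(p[130:250,160:260,::-1],(500,600),interpolation=cv2.INTER_CUBIC))
p,d,K,T=snap('wrist','w12'); cv2.imwrite('pics/w12b.png',cv2.resize(p[100:300,220:420,::-1],(600,600),interpolation=cv2.INTER_CUBIC))
E
```

```text
[0.5327 0.1001 0.0276] 0.023861823299915028 [ 1.232  -1.5779  3.6684] 16.45
```

View pics/t12b.png

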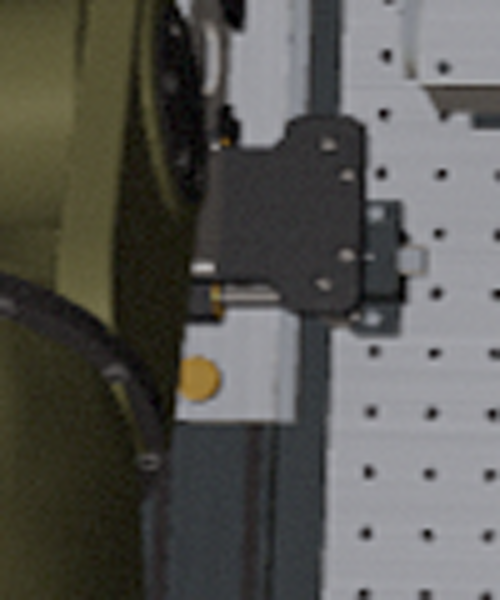

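View pics/w12b.png

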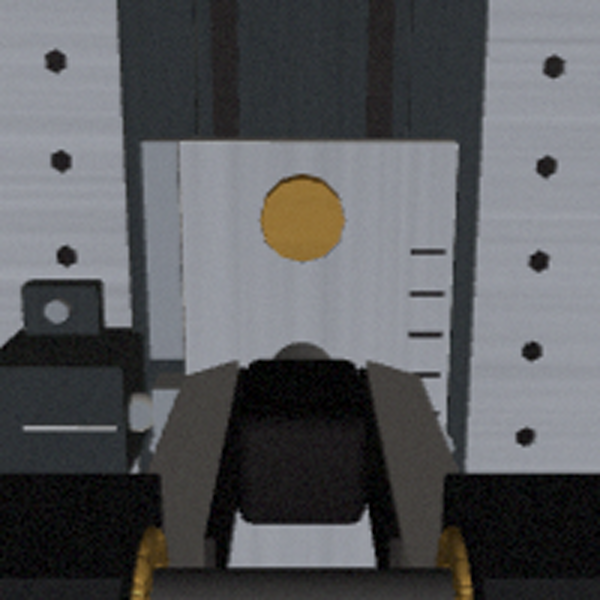

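```bash
cat >> h.py <<'E'
def ray(n,u,v,z):
    p,d,K,T=load(n); r=T[:3,:3]@np.array([(u-K[0,2])/K[0,0],(v-K[1,2])/K[1,1],1]); t=(z-T[2,3])/r[2]; return T[:3,3]+t*r
E
python3 - <<'E'
from h import *
np.set_printoptions(precision=4,suppress=True,linewidth=200)
g=load('w12')[0].astype(float).mean(2)
print(np.round(g[214:250,262:284]).astype(int))
E
```

```text
[[ 22  28  22  24  25  34  54  78 132 135 132 133 133 134 131 133 134 132 129 116 158 154]
 [ 24  24  23  24  21  28  53  63 114 132 137 132 131 134 134 132 135 135 128 113 155 156]
 [ 17  24  23  21  26  29  48  68 117 135 134 131 133 132 133 133 133 136 129 115 153 153]
 [ 24  24  24  15  22  28  49  66 118 132 131 133 134 133 132 133 135 133 131 121 157 151]
 [ 29  27  22  21  20  31  50  71 114 132 132 134 132 135 134 132 131 132 127 119 155 153]
 [ 18  22  21  27  20  28  46  59  93 111 112 111 111 112 112 114 109 112 109 106 157 157]
 [ 21  23  22  26  25  27  43  51  49  50  49  49  49  54  49  48  48  49  49  76 157 153]
 [ 22  22  27  25  24  25  47  53  45  47  48  53  53  57  48  48  50  46  47  78 154 154]
 [ 22  19  25  24  22  28  46  47  47  50  44  54  51  48  47  52  47  51  49  75 153 154]
 [ 21  24  22  17  20  30  49  46  46  50  51  47  50  49  52  49  47  48  51  72 153 154]
 [ 25  23  20  26  22  23  36  49  48  47  51  56  55  56  54  54  56  57  56  79 147 129]
 [ 23  27  25  26  21  27  39  49  52  51  54  60  58  61  57  60  61  59  56  58  66  65]
 [ 18  2
[... 1476 characters left out ...]
5 109  82 116 131 131 107  66  63  65  65  63  62  64  65  62]
 [ 24  45  86  98 116 119  60  46  68 115 135 125  71  67  64  65  62  66  64  65  61  65]
 [ 23  20  22  25  21  22  26  47  59 103 131 123  57  63  65  63  62  64  63  69  60  64]
 [ 15  19  23  24  28  20  37  51  63 102 129 107  64  67  65  65  62  62  58  64  63  59]
 [ 25  24  23  24  20  29  43  56  89 133 125  73  62  65  61  63  65  65  66  62  62  63]
 [ 24  21  17  26  20  34  50  60  92 128 105  65  64  62  64  65  66  64  65  62  64  66]
 [ 23  21  22  21  23  35  49  68 116 124  67  64  64  62  66  66  62  62  64  60  66  66]
 [ 25  21  25  26  25  38  51  72 132 124  63  62  64  65  67  63  65  63  64  63  67  65]]
```

```bash
python3 - <<'E'
from h import *
np.set_printoptions(precision=4,suppress=True,linewidth=200)
a=ray('w12',271,224.2,.031)
for z in (.024,.026,.028):
    b=ray('w12',267,237,z); print(a,b,b-a)
l=ray('w12',258,242.3,.0353); print('line',l,l-a)
E
```

```text
[0.5346 0.0652 0.031 ] [0.5473 0.0607 0.024 ] [ 0.0127 -0.0045 -0.007 ]
[0.5346 0.0652 0.031 ] [0.5465 0.0611 0.026 ] [ 0.0119 -0.0041 -0.005 ]
[0.5346 0.0652 0.031 ] [0.5457 0.0615 0.028 ] [ 0.0111 -0.0037 -0.003 ]
line [0.5468 0.0563 0.0353] [ 0.0122 -0.0089  0.0043]
```

Request:
drive_tool --pt "1 0 0.2 0 0 0 0" --pt "1 0 0.2 0 0 0 0" --pt "1 0 0.2 0 0 0 0" --pt "1 0 0.2 0 0 0 0" --pt "1 0 0 0 0 0 0"

```text
clock: 17.05
eef_pos: [0.5405, 0.1002, 0.0276]
orientation: [0.0, 0.703, 0.711, 0.0]
force: [0.8, -2.8, 6.7]
grip_width: 0.0241
```

Request:
drive_tool --pt "1 0 0.1 0 0 0 0" --pt "1 0 0 0 0 0 0"

```text
clock: 17.25
eef_pos: [0.5415, 0.1002, 0.0276]
orientation: [0.0, 0.703, 0.711, 0.0]
force: [0.5, -3.1, 4.9]
grip_width: 0.0243
```

Request:
drive_tool --pt "1 0 0.1 0 0 0 0" --pt "1 0 0 0 0 0 0"

```text
clock: 17.45
eef_pos: [0.5427, 0.1002, 0.0276]
orientation: [0.001, 0.703, 0.711, 0.0]
force: [4.0, -4.6, 4.9]
grip_width: 0.0237
```

Request:
drive_tool --pt "1 0 0.1 0 0 0 0" --pt "1 0 0 0 0 0 0"

```text
clock: 17.65
eef_pos: [0.5439, 0.1002, 0.0276]
orientation: [0.001, 0.703, 0.711, 0.001]
force: [4.8, -5.3, 4.3]
grip_width: 0.0235
```

```bash
python3 - <<'E'
from h import *
np.set_printoptions(precision=4,suppress=True,linewidth=200)
s=readout.observe(); print(s['eef_pos'],s['force'])
p,d,K,T=snap('wrist','w13'); cv2.imwrite('pics/w13b.png',cv2.resize(p[180:280,230:330,::-1],(600,600),interpolation=cv2.INTER_CUBIC))
g=p.astype(float).mean(2)
print(np.round(g[212:252,262:280]).astype(int))
E
```

```text
[0.5439 0.1002 0.0276] [ 4.7926 -5.2929  4.3015]
[[ 19  25  27  20  25  36  51  75 132 137 137 135 135 134 138 136 136 137]
 [ 19  27  26  25  23  28  51  80 137 137 135 135 134 135 133 135 134 134]
 [ 19  22  23  23  20  26  50  74 135 133 134 137 135 137 135 135 136 134]
 [ 20  17  24  27  17  28  48  67 118 133 133 133 137 136 135 133 135 133]
 [ 25  17  20  20  25  39  54  73 120 135 133 134 136 137 134 136 135 134]
 [ 20  19  22  43  77  89  94 102 124 134 132 136 135 132 134 136 135 137]
 [ 29  45  59  90 106 115 120 120 131 135 133 134 135 134 132 136 136 133]
 [ 40  84  92 110 118 124 125 129 130 131 131 124 121 112 114 115 114 112]
 [ 60 122 111 123 129 129 130 134 130 127 124 114  98  67  54  49  51  51]
 [ 59 123 119 125 127 130 130 129 131 131 129 120 105  79  41  47  51  49]
 [ 70 126 126 131 132 131 131 131 128 131 131 124 113  87  56  48  52  52]
 [ 71 127 125 130 129 132 129 128 127 129 126 128 117  91  49  51  51  51]
 [ 72 126 123 128 128 130 129 129 131 130 131 126 117  85  53  56  56  56]
 [ 58 125 124 127 127 131 130 129 130 130 129 128 110  73  59  58  59  57]
 
[... 1249 characters left out ...]
108  61  65  64  62  64]
 [ 57 122 146 106  50  50  48  54  67 119 133 124  70  67  68  65  64  61]
 [ 86 152 148 107  48  46  46  54  58 105 132 124  62  64  66  67  66  63]
 [125 153 154 137  51  52  55  50  63 101 129 105  67  67  67  65  67  66]
 [150 150 152 140  47  50  52  50  59 100 126  74  63  63  67  69  65  63]
 [149 151 150 140  57  48  50  50  60  99 105  64  63  66  65  64  65  62]
 [154 154 154 140  56  51  51  54  61  90  73  70  63  66  64  65  64  67]
 [153 155 149 143  53  48  48  47  63  86  64  62  69  63  67  65  63  65]
 [149 149 149 139  51  46  54  51  56  71  65  66  65  64  67  60  66  69]
 [153 152 152 140  70  51  49  52  53  55  66  60  66  64  65  63  66  63]]
```

View pics/w13b.png

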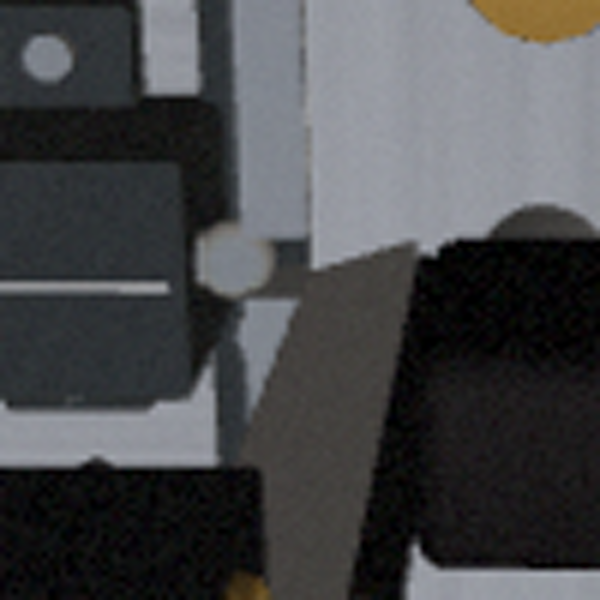

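Request:
drive_tool --pt "1 0 0.05 0 0 0 0" --pt "1 0 0 0 0 0 0" --pt "1 0 0 0 0 0 0"

```text
clock: 18.0
eef_pos: [0.5442, 0.1002, 0.0276]
orientation: [0.001, 0.703, 0.711, 0.0]
force: [4.0, -4.3, 4.8]
grip_width: 0.0238
```

Request:
drive_tool --pt "1 0 0.05 0 0 0 0" --pt "1 0 0 0 0 0 0" --pt "1 0 0 0 0 0 0"

```text
clock: 18.3
eef_pos: [0.5445, 0.1002, 0.0276]
orientation: [0.0, 0.703, 0.711, 0.0]
force: [1.8, -4.8, 5.8]
grip_width: 0.0238
```

Request:
drive_tool --pt "0.66 0 0 0 0 0 0" --pt "0.66 0 0 0 0 0 0" --pt "0.66 0 0 0 0 0 0" --pt "0.66 0 0 0 0 0 0" --pt "0.66 0 0 0 0 0 0"

```text
clock: 18.8
eef_pos: [0.544, 0.1004, 0.0271]
orientation: [-0.0, 0.703, 0.711, -0.0]
force: [0.3, 0.4, -0.3]
grip_width: 0.0319
```

```bash
python3 - <<'E'
from h import *
np.set_printoptions(precision=4,suppress=True,linewidth=200)
F=[]
p,d,K,T=snap('wrist','w14'); cv2.imwrite('pics/w14b.png',cv2.resize(p[180:280,230:330,::-1],(600,600),interpolation=cv2.INTER_CUBIC))
s=readout.observe(); print(s['eef_pos'],s['force'],s['clock'])
g=p.astype(float).mean(2)
print(np.round(g[212:236,260:280]).astype(int))
E
```

```text
[0.544  0.1004 0.0271] [-0.1381  0.0325  0.5271] 18.85
[[ 27  17  24  22  28  17  21  40  61 101 134 136 137 134 136 137 135 132 138 137]
 [ 25  28  22  28  22  21  24  41  65 102 135 135 135 136 135 137 135 134 133 136]
 [ 27  23  22  21  19  21  26  40  63 102 135 136 136 137 135 133 138 135 135 136]
 [ 29  16  24  26  26  24  25  37  52  87 135 134 133 135 137 137 135 135 135 135]
 [ 18  20  20  27  22  25  28  47  63  91 137 137 136 136 132 135 138 133 136 135]
 [ 23  23  20  19  27  48  77  85  96 112 134 135 134 134 134 138 136 134 136 134]
 [ 26  26  26  41  61  89 107 114 117 122 134 135 137 135 134 136 136 133 135 132]
 [ 32  27  63 102  98 117 120 121 129 128 136 134 135 137 136 134 133 134 133 137]
 [ 23  35  84 118 111 122 132 132 129 130 133 130 131 132 124 116 117 116 115 116]
 [ 30  41  88 122 121 128 131 130 132 130 127 131 125 120 103  83  54  53  50  50]
 [ 26  51 109 126 125 129 131 127 130 130 128 131 129 122 111  82  51  51  48  52]
 [ 32  46 109 124 126 129 130 130 127 130 128 129 128 125 113  86  49  49  50  51]
 [ 34  42  89 125 126 126 130 128 128 131 129 130
[... 247 characters left out ...]
29 123 103  62  63  66  65  65  69]
 [ 42  20  23  22  43  93 122 126 125 128 123 119  90  64  65  67  64  63  64  68]
 [ 45   9  26  23  22  28  45  83  95  92  75  62  58  68  65  66  69  67  68  65]
 [ 44  23  29  27  23  18  18  29  46  58  77  75  74  67  64  64  63  65  65  66]
 [ 45  23  22  26  24  29  30  28  45  69 119 124  77  64  64  65  66  64  67  66]
 [ 43  25  27  30  19  18  24  31  52  63  97 107  65  64  65  64  64  63  66  65]
 [ 44  28  24  30  28  24  28  37  53  72 119  75  67  66  64  66  66  66  65  67]
 [ 47  23  23  25  26  19  30  52  54  86 108  68  62  68  63  66  68  68  63  67]
 [ 45  19  23  26  20  27  36  52  68 109  76  65  67  64  65  66  67  66  68  65]]
```

View pics/w14b.png

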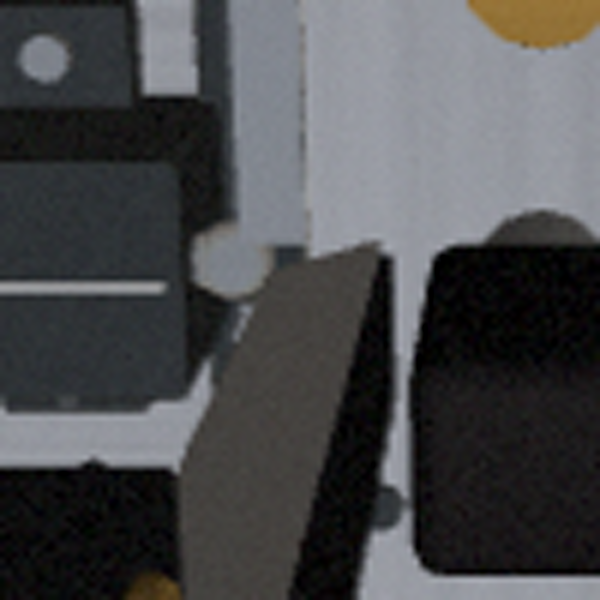

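```bash
python3 - <<'E'
from h import *
np.set_printoptions(precision=4,suppress=True)
a=ray('w14',271,225.2,.031)
for z in (.024,.026): print(a,ray('w14',266.5,222.9,z)-a)
print(ray('w14',258,228,.0353)-a)
E
```

```text
[0.5465 0.0656 0.031 ] [ 0.0008 -0.0045 -0.007 ]
[0.5465 0.0656 0.031 ] [ 0.0001 -0.0041 -0.005 ]
[ 0.0006 -0.0084  0.0043]
```

Request:
drive_tool --pt "0.66 -0.05 0 0 0 0 0" --pt "1 0 0 0 0 0 0" --pt "1 0 0 0 0 0 0" --pt "1 0 0 0 0 0 0" --pt "1 0 0 0 0 0 0" --pt "1 0 0 0 0 0 0"

```text
clock: 19.45
eef_pos: [0.5441, 0.1001, 0.0273]
orientation: [-0.0, 0.703, 0.711, 0.0]
force: [-0.1, 4.8, -0.3]
grip_width: 0.0236
```

```bash
python3 - <<'E'
from h import *
np.set_printoptions(precision=4,suppress=True,linewidth=200)
for c in ('wrist','scene','top'):
    snap(c,c+'15'); s=readout.observe(); print(s['eef_pos'],s['force'],s['grip_width'],s['clock'])
p,d,K,T=load('wrist15'); cv2.imwrite('pics/w15b.png',cv2.resize(p[180:280,230:330,::-1],(600,600),interpolation=cv2.INTER_CUBIC))
g=p.astype(float).mean(2); print(np.round(g[214:234,262:280]).astype(int))
p,d,K,T=load('scene15'); cv2.imwrite('pics/s15b.png',cv2.resize(p[80:240,280:480,::-1],(750,600),interpolation=cv2.INTER_CUBIC))
E
```

```text
[0.5441 0.1001 0.0273] [-0.2865  5.2538 -0.6906] 0.023890150892016244 19.5
[0.5442 0.1001 0.0273] [-0.4615  5.675   0.2677] 0.023804072207456946 19.55
[0.5441 0.1001 0.0272] [ 0.6036  6.2971 -1.0023] 0.02371600111684272 19.6
[[ 29  23  25  24  14  29  48  69 119 135 136 134 135 136 135 134 135 134]
 [ 15  18  18  27  20  30  50  68 120 133 134 135 136 134 135 136 138 133]
 [ 25  29  25  21  26  40  64  80 119 135 136 136 132 137 136 134 135 134]
 [ 25  27  27  44  79  94  97 108 127 136 139 136 133 134 134 135 137 134]
 [ 30  53  70  91 107 116 118 122 132 131 136 133 135 136 133 135 135 136]
 [ 44  89  94 113 120 124 127 131 133 130 133 133 134 135 135 133 134 133]
 [ 59 124 111 121 127 127 129 133 132 135 131 124 121 108  95  92  91  91]
 [ 64 133 116 125 131 132 129 129 129 132 129 123 113  90  52  54  52  50]
 [ 75 133 122 126 129 131 130 130 127 128 127 127 117  92  59  51  51  52]
 [ 74 130 122 130 127 129 131 131 129 128 129 127 118  94  54  50  50  53]
 [ 73 131 125 131 129 129 130 130 130 128 131 126 116  95  55  54  53  54]
 [ 64 130 123 131 130 130 131 129 131 129 130 129 114  89  62  59  60  62]
 [ 62 126 117 127 128 132 131 131 129 128 130 123 103  56  57  60  60  57]
 [ 31  51  81 120 125 129 126 128 129 127 126 108  70  58  61  60  62  60]
 [ 22  23  21  53  94 125 124 122 123 113  81  62  60  59  59  59  58  58]
 [ 25  17  26  26  21  43  67  72  69  57  60  61  57  58  62  58  59  60]
 [ 24  28  21  20  25  30  39  54  74  98  94  97 101  97  95  98  95  72]
 [ 22  25  20  25  25  29  34  56  89 133 133 135 134 134 133 135 125  77]
 [ 23  26  22  19  21  26  42  53  77 135 135 132 132 138 136 129 106  67]
 [ 22  16  26  21  29  35  51  71 125 131 133 133 136 135 137 127  72  64]]
```

View pics/w15b.png

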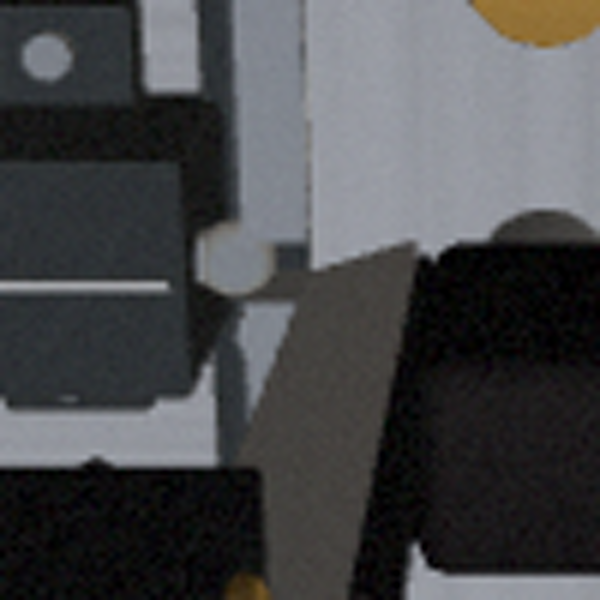

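View pics/s15b.png

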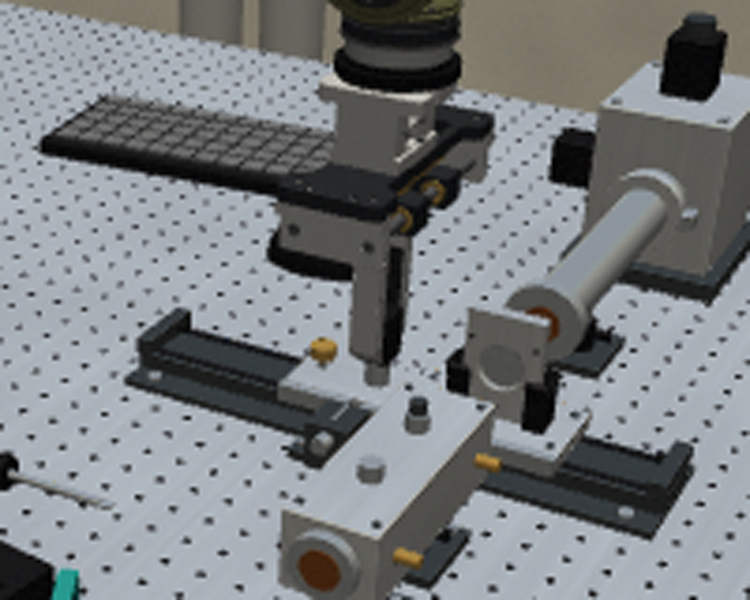

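Request:
drive_tool --pt "1 0.025 0 0 0 0 0" --pt "1 0 0 0 0 0 0" --pt "1 0 0 0 0 0 0" --pt "1 0 0 0 0 0 0"

```text
clock: 20.0
eef_pos: [0.5441, 0.1001, 0.0272]
orientation: [-0.0, 0.703, 0.711, -0.0]
force: [-0.8, 3.0, -0.1]
grip_width: 0.0237
```

```bash
python3 - <<'E'
from h import *
np.set_printoptions(precision=4,suppress=True,linewidth=200)
p,d,K,T=snap('wrist','w16'); s=readout.observe(); print(s['eef_pos'],s['force'],s['grip_width'],s['clock'])
g=p.astype(float).mean(2); print(np.round(g[214:234,262:280]).astype(int))
E
```

```text
[0.5441 0.1001 0.0273] [ 0.4533  3.7081 -0.2465] 0.023909947842533197 20.05
[[ 24  21  17  23  19  30  50  68 116 137 134 137 134 136 136 137 134 135]
 [ 23  19  28  22  28  29  51  69 119 134 135 134 135 134 132 134 138 136]
 [ 23  22  10  24  26  42  64  80 123 135 134 135 137 137 136 135 132 133]
 [ 25  23  27  49  79  94 100 106 128 137 137 138 132 133 134 135 136 134]
 [ 24  50  70  90 102 115 121 122 130 134 136 136 136 133 135 135 135 133]
 [ 42  88  91 110 119 125 127 132 133 134 134 136 135 135 137 135 133 135]
 [ 63 123 110 122 128 128 131 131 132 135 129 129 119 109  93  91  91  91]
 [ 66 131 117 127 129 129 132 133 131 132 127 123 112  93  56  55  49  52]
 [ 72 126 120 126 130 129 128 130 130 131 130 128 119  95  56  49  50  47]
 [ 75 128 127 127 127 130 127 130 129 129 129 128 120 100  58  50  46  50]
 [ 67 132 121 128 132 130 130 130 132 130 132 127 117  95  52  53  51  52]
 [ 65 129 123 128 129 133 131 129 133 130 132 129 116  91  62  63  61  60]
 [ 64 128 121 125 130 131 129 131 130 130 128 126 104  64  60  59  59  60]
 [ 29  49  85 117 126 131 127 130 132 129 124 107  67  56  61  63  57  62]
 [ 24  27  30  49  94 123 124 126 124 117  80  65  56  58  59  58  59  59]
 [ 25  23  24  28  25  43  66  71  69  58  58  61  59  58  60  62  59  62]
 [ 16  27  19  25  22  24  35  57  77  99  99  96  97  98  96  98  94  72]
 [ 20  25  24  25  26  19  39  54  89 135 132 132 135 134 136 131 124  76]
 [ 24  26  23  22  23  26  44  55  75 133 137 135 135 135 133 131 110  62]
 [ 24  23  18  24  23  36  52  73 124 139 135 134 133 134 134 127  71  67]]
```

Stable, gripped and seated, with no push along the travel. Handing in.

```bash
python3 -c "
from workcell import arm
print(arm.close_job())"
```

```text
the job is handed in; nothing more can be done
None
```

I moved the large filter from the rack's middle slot into the slide's holder. I then gripped the handle, pushed the slide about 80 mm into the notch and handed the job in while still holding it. It took about 20 s.

**Filter:** On lowering, the floor of the holder pushed back with about 7 N. Afterwards the frame's top read about 104 mm against the 102 mm expected, and the same picture reads about 2 mm high elsewhere, so it stands fully down. I never touched the two small filters or the coloured look-alikes.

**Notch:** I eased the slide in by millimetre and then half-millimetre steps until the pull of the ball had nearly died away. I then let go briefly so the detent could centre the slide, which moved it forward about 0.7 mm, and gripped again. In the last wrist picture the ball lies in the notch gap to within about 0.5 mm. The force along the travel is about 0 N. About 3–4 N of sideways grip force remains across the rail.

**Disagreement found:** The real fingertips end about 30 mm above the reported TCP; the wrist camera put it at about 26 mm and the scene camera at about 33 mm. I spotted this above the rack before closing, because the fingers were still above the filter. I corrected the heights of both grasps for it.

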